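# Walk the overfull file up to the row and close the bookend

## Robot

A 6-joint arm with a two-finger parallel gripper is mounted at the origin on the work surface. World frame = base frame: x ahead of the robot, y to its left, z up, the work surface at z = 0. Lengths are in m, angles in rad, forces in N, time in s.
With the tool pointing down it reaches from about 0.375 to 0.75 m from the base axis. Payload 9 kg.
Tool frame: the origin (TCP) lies between the finger pads; the fingertips stand 19 mm ahead of it and the grasp point (between the pads) is the TCP; z points along the fingers, x is the direction in which the jaws open and shut, and the axes are right-handed (so a half turn about z gives the same grasp; the last joint's range is limited). The gripper opens to 85 mm and grips with 20 to 120 N. Pads are 22 mm wide; open, the fingers measure 114 mm over their backs; the gripper's body (76 mm by 85 mm) begins 54 mm behind the grasp point. The pads swing forward as they close: fully open they stand 13 mm farther back than shut.
Start: joints at [-1.38, 0.104, 0.097, 1.564, 0, 1.353], TCP at [0.239, -0.551, 0.25] pointing down, gripper open.
Joint ranges: [-2.99, 2.99], [-0.84, 1.86], [-1.1, 1.16], [-1.84, 2.11], [-1.51, 1.56], [-3.14, 3.14]. Speed limits (rad/s): [2.22, 2.22, 2.57, 3.14, 3.14, 3.14].

## Interface

Orientations are given as [roll, pitch, yaw] about the fixed x, y, z axes, in that order (R = Rz(yaw) Ry(pitch) Rx(roll)).
In Python, from plant import manip gives the robot as it stands. The module is installed in compiled form; this text tells all that it offers.
- The arm moves only by the tool jog_arm, never from a script. Its argument "plan" is a list of rows, each an object of numbers: "x", "y", "z": the shift along the tool's x, y, z in m; "wx", "wy", "wz": the turn, a rotation vector about the tool's x, y, z in rad. In form: [{"x": .., "y": .., "z": .., "wx": .., "wy": .., "wz": ..}, ...]. A call has 1 to 10 rows; each row shifts and turns the commanded pose from where the row before left it, along the tool's axes as they then stand; what a row does not reach is not made up. A row lasts 1/12 s, in which the tool goes at most 41.7 mm and 7.16 degrees, less where a joint would pass 70% of its speed; a pose out of reach is approached as far as the arm can. A call with a gripper value outside its range is refused whole. "claw" is the finger opening in m, from 0 to 0.0854, set as the call begins (left out, the last holds). The fingers move at their own pace and stop on an object; the grip force is fixed at half the most. Time passes only in rows, so rows that do not move let the fingers close. It gives the time, the measured TCP pose, the force and the opening at its end, in the units of the state.
- manip.observe(): the state, without advancing time (a new reading comes with each control period).
- manip.read_camera(name): name is "scene" or "top"; returns the picture (480x640x3 uint8, red, green, blue); there is no depth.
- manip.calibration(name): a dict with "intrinsics" (3x3 intrinsics, pixels), "eye" and "orientation" of the camera in the world. Camera axes: x right, y up, looking along -z (the intrinsics and any distortion apply to the point x, -y, -z); pixel columns grow to the right and rows downward; lengths in m; the calibration is good to about 2 mm. A picture is of the moment at which its call begins. calibration takes no time and is no camera call.
- manip.close_job(): hands the job in, once; it reports no verdict.
The state is a dict: "clock": time; "q": joint angles; "joint_velocities": joint speeds; "joint_efforts": joint torques, N m; "position": TCP position; "ee_rot": TCP orientation; "wrist_force": force on the tool from outside, world axes, zero at the start; "moment": the same for the moment, N m; "opening": opening from 0.0 (shut) to 1.0 (fully open).
Only numpy, scipy, OpenCV 4.12 (cv2) and the standard library are available. Lean on these libraries where they do the work, as an engineer would, in place of code of your own. Each camera call takes 0.05 s, during which the arm holds its last target.

## Task

The tall grey file standing in the gap between the row of shorter files and the sliding bookend is overfull and must not be lifted clear of the desk: leave the bookend where it is and walk the file up to the row, rocking it onto one bottom end while the raised end swings forward, then onto the other, and so on. Stand it flat close beside the row, square to it and with its spine in line with the other spines. Then slide the bookend along its rail until it holds the file against the row, and let go, with the other desk things left alone.

Things in the scene. Friction and masses are not known exactly. Their poses are not given: they have to be found in the camera images.
- file: the tall closed grey lever-arch file: rigid box 160 mm wide (x; spine at -x, towards the robot, with pale label and steel finger ring), 56 thick (y), 220 high (z up), 0.6 to 0.9 kg, centre of mass at mid-height; origin at centre of underside. Starts 75 to 125 mm short of the row, up to 0.2 rad askew. Grip it across its thickness at the top, 70 mm above row and bookend plate
- file_front (a point): middle of the file's bottom edge at the spine end (file frame x = -80 mm, y = 0, z = 0); same axes as the file
- file_back (a point): middle of the file's bottom edge at the far end (file frame x = +80 mm, y = 0, z = 0); same axes as the file
- row_end (a point): point on the desk at mid-width of the open end face of the row of shorter files. y axis: out of that face, along the rail towards the bookend; x axis: along the face, away from the robot; the row's spines are at x = -80 mm. The tall file, correctly placed, has its origin here at x = 0, y = +28 mm, with the same axes
- stand: fixed file stand, same origin and axes as row_end: row of three shorter files (150 mm high, 160 deep, y = -180 to 0, fixed, no give) before a steel end plate, and a rail 22 mm high at x = 125 to 155 mm, y = -190 to +430 mm, on which the bookend slides
- bookend_face (a point): point on the desk on the inner face (towards the row) of the sliding bookend's upright plate; same axes as row_end, at x = 0 there. The plate is 150 mm high, 4 thick and spans x = -35 to +105 mm from this point; a flat foot 7 mm high runs 102 mm outward (+y)
- bookend_post (a point): top centre of the bookend's upright round black post, 20 mm in diameter, reaching from the foot up to 131 mm above the desk, 88 mm outward of the plate's inner face (+y) and 30 mm in +x: pinch or push it to slide the bookend
- bookend (a joint): how far the bookend has slid along its rail towards the row, in m: 0 is fully open with the plate face 270 mm from the row's end face, 0.214 just touches a file that stands against the row; range 0 to 0.26; starts at 0 to 0.03; sliding friction about 2 N, no spring
- mug: white mug, 80 mm across, 90 mm high, behind the rail; bystander, origin at the centre of its underside
- tape: black tape dispenser, 70 x 50 mm, about 70 mm high, behind the rail; bystander, origin at the centre of its underside
- stapler: black stapler, 130 x 34 mm, 44 mm high, beyond the bookend, towards the robot; bystander, origin at the centre of its underside
- punch: hole punch, 100 x 90 mm, 63 mm high, behind the rail; bystander, origin at the centre of its underside
- pencup: black pen cup, 76 mm across, 100 mm high (pens to 165 mm), beyond the bookend; bystander, origin at the centre of its underside
- notepad: white note block, 100 x 75 mm, 16 mm high, behind the rail; bystander, origin at the centre of its underside
Things that resemble listed ones, but are neither listed nor needed, are in the scene too. Of the things like the file, leave any that is pink; of the rest the smaller one is meant.

How it is judged:
On the way, in this order (a step that is already met when the one before it is completed fails the run):
1. one bottom end of the file is off the desk and has swung away from its start, pivoting on the other end, which is still on the desk near its own start (((height (world z) of file_front above 0.008 m and height (world z) of file_back below 0.005 m and distance of file_front from where it was at the start of the episode above 0.015 m and distance of file_back from where it was at the start of the episode below 0.015 m) or (height (world z) of file_back above 0.008 m and height (world z) of file_front below 0.005 m and distance of file_back from where it was at the start of the episode above 0.015 m and distance of file_front from where it was at the start of the episode below 0.015 m))), for 0.1 s.
2. that end is down and the other end is raised, still near its own start (((height (world z) of file_back above 0.008 m and height (world z) of file_front below 0.005 m and distance of file_front from where it was at the start of the episode above 0.012 m and distance of file_back from where it was at the start of the episode below 0.022 m) or (height (world z) of file_front above 0.008 m and height (world z) of file_back below 0.005 m and distance of file_back from where it was at the start of the episode above 0.012 m and distance of file_front from where it was at the start of the episode below 0.022 m))), for 0.1 s.
3. the second end, raised, has swung away from its start too, while the first end stays on the desk (((height (world z) of file_back above 0.008 m and height (world z) of file_front below 0.005 m and distance of file_front from where it was at the start of the episode above 0.012 m and distance of file_back from where it was at the start of the episode above 0.028 m) or (height (world z) of file_front above 0.008 m and height (world z) of file_back below 0.005 m and distance of file_back from where it was at the start of the episode above 0.012 m and distance of file_front from where it was at the start of the episode above 0.028 m))), for 0.1 s.
4. the file stands flat close beside the row (gap under 15 mm), square and in line, with the bookend still where it was (y of file in the frame of row_end between 0.02 and 0.043 m and x of file in the frame of row_end between -0.015 and 0.015 m and angle between the x axis of file and the x axis of row_end, either way round below 0.12 rad and angle between file's own z axis and vertical below 0.03 rad and height (world z) of file below 0.004 m and distance of bookend_face from where it was at the start of the episode below 0.012 m), for 0.3 s.
At the end, for the whole second after the job is handed in: The file stands upright, flat on the desk and at rest against the end of the row (gap at most 8 mm), square to it within 0.06 rad, its spine in line with the other spines within 15 mm, and the bookend's plate stands against its other side (gap at most 6 mm) (y of file in the frame of row_end between 0.02 and 0.036 m and x of file in the frame of row_end between -0.015 and 0.015 m and angle between the x axis of file and the x axis of row_end, either way round below 0.06 rad and angle between file's own z axis and vertical below 0.03 rad and height (world z) of file below 0.004 m and y of file in the frame of bookend_face above -0.034 m and linear speed of file below 0.01 m/s and angular speed of file below 0.05 rad/s); the robot touches nothing.
It fails at once if the file is lifted clear of the desk (both bottom ends more than 10 mm up) (height (world z) of each of file_front, file_back above 0.01 m).
It fails at once if the file topples (leans more than 0.45 rad) (angle between file's own z axis and vertical above 0.45 rad).
It fails at once if another desk thing is moved more than 30 mm (distance of any of mug, tape, stapler, punch, pencup, notepad from where it was at the start of the episode above 0.03 m).
It also fails if it takes over 64 s, if anything falls off the work surface, if the arm or the gripper's body presses on something with over 40 N, if the wrist force passes 120 N, or if a joint passes its speed limit or range.

## Working session

There is one attempt and no reset: what is moved stays moved. The work goes in short steps, Python scripts to look and compute and a tool call to move; the robot and the scene stay as the last step left them, time stands still between calls to the robot, and variables do not carry over. Pictures are saved under pics/ and viewed, and the job is handed in when it is done.

Besides the shell and the picture viewer there is one more tool, called after "Emit:" as name(argument=value, ...), one argument or row to a line, values as JSON. jog_arm: Moves the arm, as the interface text tells. Its arguments: {"type":"object","properties":{"plan":{"type":"array"},"claw":{"type":"number"}},"required":["plan"]}

```bash
mkdir -p pics; python3 - <<'E'
from plant import manip
import cv2
print(manip.observe())
for n in("scene","top"):
    im=manip.read_camera(n); cv2.imwrite(f"pics/{n}0.png",im[:,:,::-1]); print(n,manip.calibration(n))
E
```

```text
{'clock': 0.0, 'q': array([-1.37969655e+00,  1.04697276e-01,  9.64651793e-02,  1.56388292e+00,
        4.64889003e-05,  1.35309313e+00]), 'joint_velocities': array([-0.00183479,  0.000599  ,  0.00055879, -0.00095764, -0.00116466,
       -0.00098177]), 'joint_efforts': array([-3.83509527e-03, -5.56938314e+01,  5.03648329e+01,  1.70674827e-02,
       -6.08580685e-04,  5.15403110e-05]), 'position': array([ 0.23846789, -0.55024888,  0.24952123]), 'ee_rot': array([-3.14126244e+00,  1.27752305e-03, -1.16199318e+00]), 'wrist_force': array([ 0.05854146, -0.81688604,  0.59995216]), 'moment': array([-0.03712955, -0.03702272, -0.01853617]), 'opening': 0.9986710427783042}
scene {'intrinsics': array([[502.57012283,   0.        , 315.50677631],
       [  0.        , 502.57012283, 243.2775924 ],
       [  0.        ,   0.        ,   1.        ]]), 'eye': array([1.02386289, 0.61223978, 0.97299101]), 'orientation': array([0.74210355, 0.01929244, 2.3919696 ])}
top {'intrinsics': array([[591.41123694,   0.        , 324.90640551],
       [  0.        , 591.41123694, 240.71926274],
       [  0.        ,   0.        ,   1.        ]]), 'eye': array([0.19838272, 0.03343232, 1.74655192]), 'orientation': array([ 0.17650602,  0.01065094, -1.56982113])}
```

View pics/scene0.png

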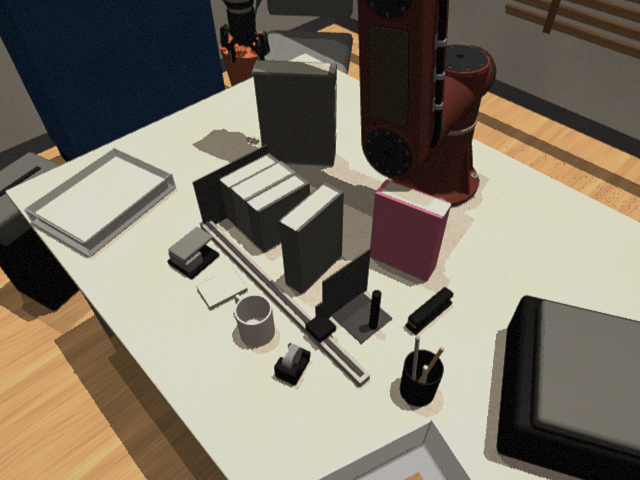

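View pics/top0.png

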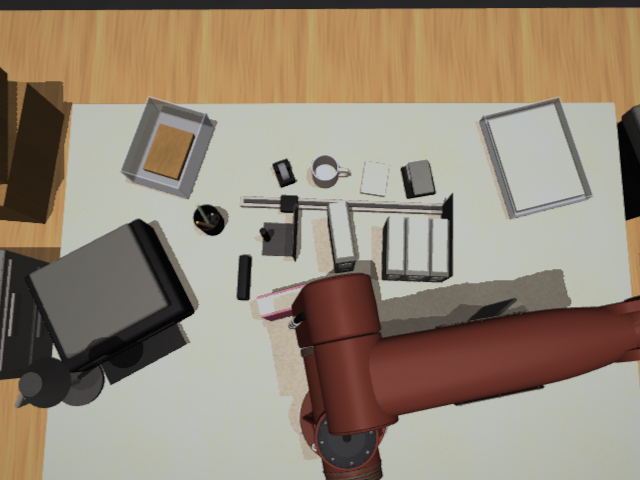

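The scene view shows the grey target at about (312,240), beside the row at (265,200); the pink file is at (410,230) and the larger grey file at (297,110). In the top view the target is at (342,235), the row at (418,247) and the bookend at (280,238). I'll zoom in to get the corners.

```bash
cat > h.py <<'E'
import numpy as np, cv2
from scipy.spatial.transform import Rotation as Ro
from plant import manip
def cam(n):
    c=manip.calibration(n); return c["intrinsics"],np.array(c["eye"]),Ro.from_euler('xyz',c["orientation"]).as_matrix()
def ray(n,u,v,z):
    K,e,R=cam(n); d=R@np.array([(u-K[0,2])/K[0,0],-(v-K[1,2])/K[1,1],-1]); return e+d*(z-e[2])/d[2]
def proj(n,p):
    K,e,R=cam(n); q=R.T@(np.array(p)-e); return np.array([K[0,2]+K[0,0]*q[0]/-q[2],K[1,2]-K[1,1]*q[1]/-q[2]])
def crop(src,dst,x0,y0,w,h,k):
    im=cv2.imread(src)[y0:y0+h,x0:x0+w]; im=cv2.resize(im,None,fx=k,fy=k,interpolation=cv2.INTER_CUBIC)
    for x in range((x0+19)//20*20,x0+w,20):
        cv2.putText(im,str(x),((x-x0)*k,8),0,.33,(0,0,255)); cv2.line(im,((x-x0)*k,10),((x-x0)*k,16),(0,0,255))
    for y in range((y0+19)//20*20,y0+h,20):
        cv2.putText(im,str(y),(8,(y-y0)*k+4),0,.33,(0,0,255)); cv2.line(im,(0,(y-y0)*k),(6,(y-y0)*k),(0,0,255))
    cv2.imwrite(dst,im)
E
python3 - <<'E'
from h import *
crop("pics/top0.png","pics/top0c.png",235,185,160,110,5)
crop("pics/top0.png","pics/top0d.png",320,185,150,110,5)
crop("pics/scene0.png","pics/scene0c.png",190,140,200,150,4)
crop("pics/scene0.png","pics/scene0d.png",260,180,200,150,4)
E
```

```text
(no output)
```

View pics/top0c.png

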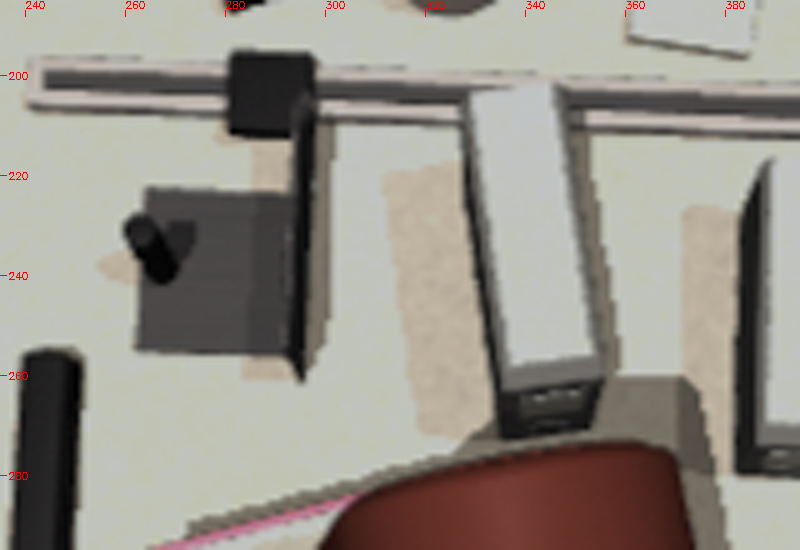

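View pics/top0d.png

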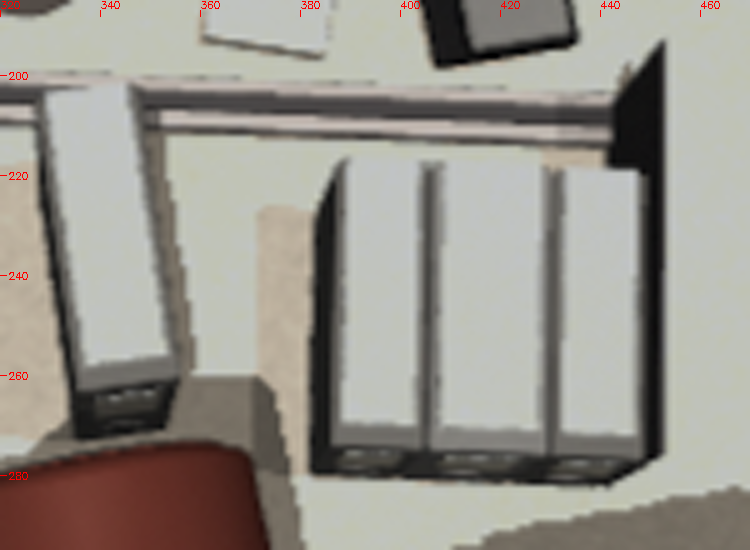

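View pics/scene0c.png

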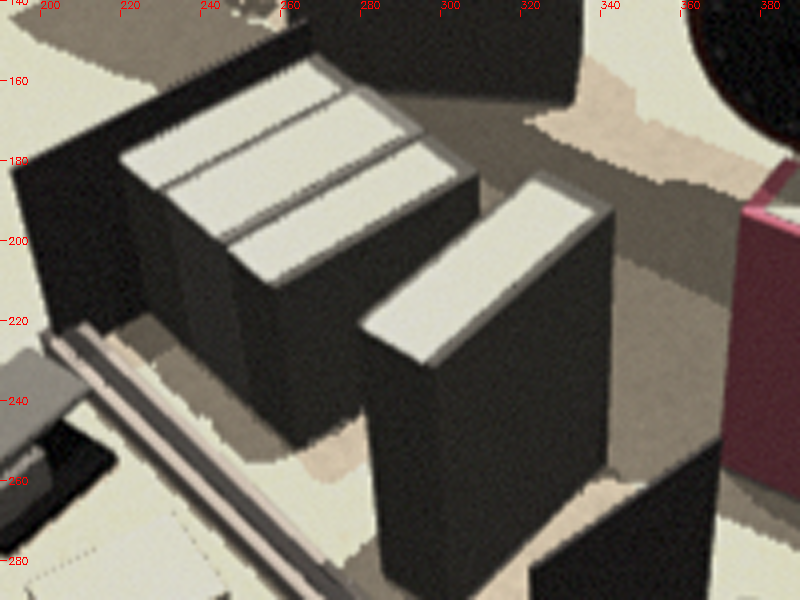

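View pics/scene0d.png

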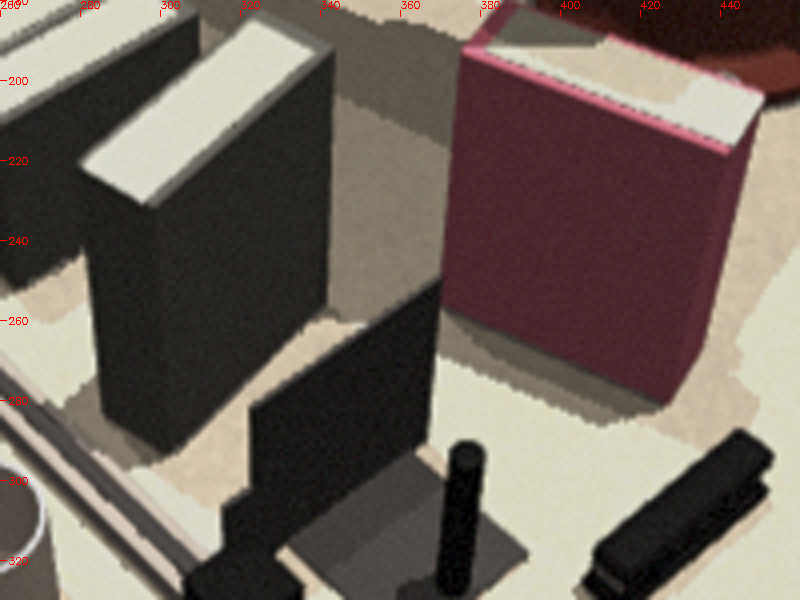

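```bash
python3 - <<'E'
from h import *
np.set_printoptions(precision=4,suppress=True)
def q(n,z,ps):
    P=np.array([ray(n,*p,z)[:2] for p in ps]); print(n,z,P.tolist() and P.round(4).tolist(),'c',P.mean(0)); return P
print("file: order back-y,back+y,front+y,front-y")
a=q("top",.22,[(346.5,202),(327.5,203),(335,262.5),(355.5,260)])
b=q("scene",.22,[(280,221),(298,232),(342,192),(324,182.5)])
b2=q("scene",0,[(285,284),(301,294),(340.5,257)])
print("row: back+y, front+y, front-y,back-y")
c=q("top",.15,[(388,217),(386,275),(448,276),(448,218)])
d=q("scene",.15,[(258,212),(307.5,184.5),(267,153.5),(220,179.5)])
d2=q("scene",0,[(263.5,252)])
print("row foot top view: end face near corner"); q("top",0,[(382.5,279.5)])
print("rail (top of rail z .022) "); q("top",.022,[(241,201),(440,208)])
print("post");q("top",.131,[(262,230)]);q("scene",.131,[(376.5,292)])
print("plate top edge back,front");q("scene",.15,[(322,281),(369,250)]);q("top",.15,[(295,204),(295,261)])
for P in(a,b): 
    v=(P[0]+P[1]-P[2]-P[3])/2; print("file x",np.linalg.norm(v),np.arctan2(v[1],v[0]), "thick",np.linalg.norm(P[0]-P[1]))
for P in(c,d):
    v=(P[0]-P[1]); print("row x",np.linalg.norm(v),np.arctan2(v[1],v[0]),"mid",(P[0]+P[1])/2,'len',np.linalg.norm(P[0]-P[3]))
E
```

```text
file: order back-y,back+y,front+y,front-y
top 0.22 [[0.5749, -0.0072], [0.5723, 0.0432], [0.413, 0.0236], [0.4196, -0.0298]] c [0.4949 0.0074]
scene 0.22 [[0.5745, -0.0025], [0.5685, 0.0483], [0.4151, 0.024], [0.4216, -0.0276]] c [0.4949 0.0106]
scene 0 [[0.5756, -0.0065], [0.5676, 0.0433], [0.416, 0.0256]] c [0.5197 0.0208]
row: back+y, front+y, front-y,back-y
top 0.15 [[0.5495, -0.1233], [0.3886, -0.115], [0.3858, -0.2827], [0.5464, -0.2884]] c [ 0.4676 -0.2023]
scene 0.15 [[0.5507, -0.1189], [0.4002, -0.1102], [0.3931, -0.2785], [0.546, -0.279]] c [ 0.4725 -0.1966]
scene 0 [[0.5476, -0.1249]] c [ 0.5476 -0.1249]
row foot top view: end face near corner
top 0 [[0.3931, -0.1184]] c [ 0.3931 -0.1184]
rail (top of rail z .022) 
top 0.022 [[0.6274, 0.3042], [0.6049, -0.2914]] c [0.6161 0.0064]
post
top 0.131 [[0.517, 0.2263]] c [0.517  0.2263]
scene 0.131 [[0.5119, 0.2249]] c [0.5119 0.2249]
plate top edge back,front
scene 0.15 [[0.584, 0.1362], [0.4505, 0.1449]] c [0.5172 0.1405]
top 0.15 [[0.5867, 0.1338], [0.427, 0.1322]] c [0.5069 0.133 ]
file x 0.15871122982201705 0.1332261119272461 thick 0.05045737832677255
file x 0.15516857988613025 0.1600213282044221 thick 0.05115965416004941
row x 0.1610866767966168 -0.051362230395262505 mid [ 0.469  -0.1192] len 0.16509554759991132
row x 0.15073960002757633 -0.05735920341472148 mid [ 0.4755 -0.1146] len 0.16014027664158606
```

Emit:
jog_arm(
  plan=[
    {"z": -0.0375},
    {"z": -0.0375},
    {"z": -0.0375},
    {"z": -0.0375},
    {"x": -0.0256,"y": -0.0286},
    {"x": -0.0256,"y": -0.0286},
    {"x": -0.0256,"y": -0.0286},
    {"x": -0.0256,"y": -0.0286},
    {"x": -0.0256,"y": -0.0286},
    {"x": -0.0256,"y": -0.0286},
  ],
)

```text
invalid input
```

Emit:
jog_arm(
  plan=[
    {"x": -0.0256,"y": -0.0286},
    {"x": -0.0256,"y": -0.0286},
    {"x": -0.0256,"y": -0.0286},
    {"x": -0.0256,"y": -0.0286},
    {"x": -0.0256,"y": -0.0286},
    {"x": -0.0256,"y": -0.0286},
    {"x": -0.0256,"y": -0.0286},
    {"x": -0.0256,"y": -0.0286},
    {"x": -0.0256,"y": -0.0286},
    {"x": -0.0256,"y": -0.0286},
  ],
)

```text
invalid input
```

Emit:
jog_arm(
  plan=[
    {"wz": -0.12},
    {"wz": -0.12},
    {"wz": -0.12},
    {"wz": -0.12},
    {"wz": -0.12},
    {"wz": -0.12},
    {"wz": -0.12},
    {"wz": -0.12},
    {"wz": -0.12},
    {"wz": -0.12},
  ],
)

```text
invalid input
```

Emit:
jog_arm(
  plan=[
    {"wz": -0.12},
    {"wz": -0.12},
    {"wz": -0.12},
    {"wz": -0.12},
    {"wz": -0.12},
    {"wz": -0.12},
    {"wz": -0.12},
    {"wz": -0.12},
    {"wz": -0.12},
    {"wz": -0.12},
  ],
)

```text
invalid input
```

Emit:
jog_arm(
  plan=[
    {"wz": -0.12},
    {"wz": -0.12},
    {"wz": -0.12},
    {"wz": -0.12},
    {},
  ],
)

```text
invalid input
```

```bash
python3 - <<'E'
from h import *
np.set_printoptions(precision=4,suppress=True)
o=manip.observe();print(o["clock"],o["position"],o["ee_rot"],o["q"],o["wrist_force"],o["opening"])
for n in("scene","top"): cv2.imwrite(f"pics/{n}1.png",manip.read_camera(n)[:,:,::-1])
E
```

```text
0.1 [ 0.2385 -0.5503  0.2496] [-3.1413  0.0011 -1.162 ] [-1.3797  0.1046  0.0966  1.5639  0.      1.3531] [0.5465 0.2932 0.0499] 0.9984441931389851
```

View pics/scene1.png

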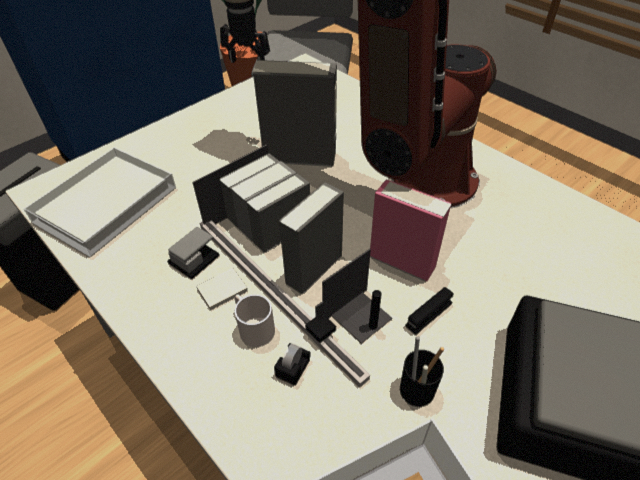

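View pics/top1.png

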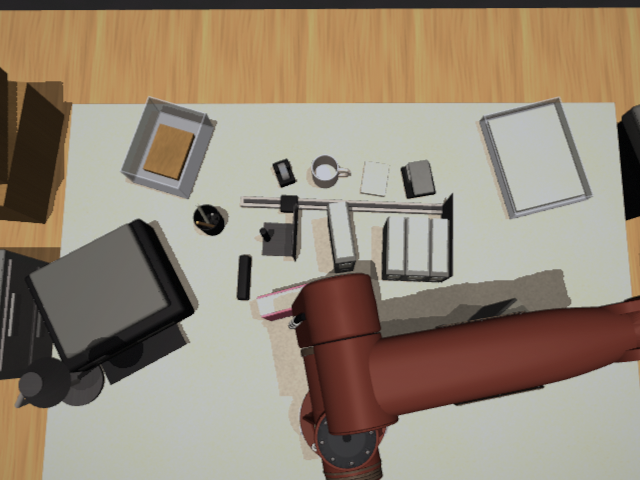

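Both pictures show the scene unchanged: the move calls were refused as invalid. I'll try again with all six keys in each row.

Emit:
jog_arm(
  plan=[
    {"x": 0,"y": 0,"z": -0.0375,"wx": 0,"wy": 0,"wz": 0},
    {"x": 0,"y": 0,"z": -0.0375,"wx": 0,"wy": 0,"wz": 0},
    {"x": 0,"y": 0,"z": -0.0375,"wx": 0,"wy": 0,"wz": 0},
    {"x": 0,"y": 0,"z": -0.0375,"wx": 0,"wy": 0,"wz": 0},
  ],
)

```text
clock: 0.53
position: [0.2384, -0.5501, 0.4018]
ee_rot: [-3.142, 0.0, -1.162]
wrist_force: [0.0, -0.5, 0.8]
opening: 0.997
```

Emit:
jog_arm(
  plan=[
    {"x": -0.0256,"y": -0.0286,"z": 0,"wx": 0,"wy": 0,"wz": 0},
    {"x": -0.0256,"y": -0.0286,"z": 0,"wx": 0,"wy": 0,"wz": 0},
    {"x": -0.0256,"y": -0.0286,"z": 0,"wx": 0,"wy": 0,"wz": 0},
    {"x": -0.0256,"y": -0.0286,"z": 0,"wx": 0,"wy": 0,"wz": 0},
    {"x": -0.0256,"y": -0.0286,"z": 0,"wx": 0,"wy": 0,"wz": 0},
    {"x": -0.0256,"y": -0.0286,"z": 0,"wx": 0,"wy": 0,"wz": 0},
    {"x": -0.0256,"y": -0.0286,"z": 0,"wx": 0,"wy": 0,"wz": 0},
    {"x": -0.0256,"y": -0.0286,"z": 0,"wx": 0,"wy": 0,"wz": 0},
  ],
)

```text
clock: 1.2
position: [0.3674, -0.2699, 0.4003]
ee_rot: [-3.142, -0.0, -1.162]
wrist_force: [0.6, -0.2, -0.8]
opening: 0.999
```

Emit:
jog_arm(
  plan=[
    {"x": -0.0256,"y": -0.0286,"z": 0,"wx": 0,"wy": 0,"wz": 0},
    {"x": -0.0256,"y": -0.0286,"z": 0,"wx": 0,"wy": 0,"wz": 0},
    {"x": -0.0256,"y": -0.0286,"z": 0,"wx": 0,"wy": 0,"wz": 0},
    {"x": -0.0256,"y": -0.0286,"z": 0,"wx": 0,"wy": 0,"wz": 0},
    {"x": -0.0256,"y": -0.0286,"z": 0,"wx": 0,"wy": 0,"wz": 0},
    {"x": -0.0256,"y": -0.0286,"z": 0,"wx": 0,"wy": 0,"wz": 0},
    {"x": -0.0256,"y": -0.0286,"z": 0,"wx": 0,"wy": 0,"wz": 0},
    {"x": -0.0256,"y": -0.0286,"z": 0,"wx": 0,"wy": 0,"wz": 0},
  ],
)

```text
clock: 1.87
position: [0.4959, 0.0092, 0.4003]
ee_rot: [-3.141, -0.0, -1.162]
wrist_force: [0.4, -0.7, -0.1]
opening: 1.001
```

Emit:
jog_arm(
  plan=[
    {"x": 0,"y": 0,"z": 0,"wx": 0,"wy": 0,"wz": -0.12},
    {"x": 0,"y": 0,"z": 0,"wx": 0,"wy": 0,"wz": -0.12},
    {"x": 0,"y": 0,"z": 0,"wx": 0,"wy": 0,"wz": -0.12},
    {"x": 0,"y": 0,"z": 0,"wx": 0,"wy": 0,"wz": -0.12},
    {"x": 0,"y": 0,"z": 0,"wx": 0,"wy": 0,"wz": -0.12},
    {"x": 0,"y": 0,"z": 0,"wx": 0,"wy": 0,"wz": -0.12},
    {"x": 0,"y": 0,"z": 0,"wx": 0,"wy": 0,"wz": -0.12},
    {"x": 0,"y": 0,"z": 0,"wx": 0,"wy": 0,"wz": -0.12},
    {"x": 0,"y": 0,"z": 0,"wx": 0,"wy": 0,"wz": -0.12},
    {"x": 0,"y": 0,"z": 0,"wx": 0,"wy": 0,"wz": -0.12},
  ],
)

```text
clock: 2.7
position: [0.4955, 0.0072, 0.4001]
ee_rot: [3.142, 0.0, 0.044]
wrist_force: [0.1, -1.0, 0.3]
opening: 0.999
```

Emit:
jog_arm(
  plan=[
    {"x": 0,"y": 0,"z": 0,"wx": 0,"wy": 0,"wz": -0.12},
    {"x": 0,"y": 0,"z": 0,"wx": 0,"wy": 0,"wz": -0.12},
    {"x": 0,"y": 0,"z": 0,"wx": 0,"wy": 0,"wz": -0.12},
    {"x": 0,"y": 0,"z": 0,"wx": 0,"wy": 0,"wz": -0.12},
    {"x": 0,"y": 0,"z": 0,"wx": 0,"wy": 0,"wz": -0.12},
    {"x": 0,"y": 0,"z": 0,"wx": 0,"wy": 0,"wz": -0.12},
    {"x": 0,"y": 0,"z": 0,"wx": 0,"wy": 0,"wz": -0.12},
    {"x": 0,"y": 0,"z": 0,"wx": 0,"wy": 0,"wz": -0.12},
    {"x": 0,"y": 0,"z": 0,"wx": 0,"wy": 0,"wz": -0.12},
    {"x": 0,"y": 0,"z": 0,"wx": 0,"wy": 0,"wz": -0.12},
  ],
)

```text
clock: 3.53
position: [0.4956, 0.0072, 0.4002]
ee_rot: [-3.141, 0.0, 1.244]
wrist_force: [-0.1, 0.7, 0.0]
opening: 0.999
```

Emit:
jog_arm(
  plan=[
    {"x": 0,"y": 0,"z": 0,"wx": 0,"wy": 0,"wz": -0.12},
    {"x": 0,"y": 0,"z": 0,"wx": 0,"wy": 0,"wz": -0.12},
    {"x": 0,"y": 0,"z": 0,"wx": 0,"wy": 0,"wz": -0.12},
    {"x": 0,"y": 0,"z": 0,"wx": 0,"wy": 0,"wz": -0.12},
    {"x": 0,"y": 0,"z": 0,"wx": 0,"wy": 0,"wz": 0},
  ],
)

```text
clock: 3.95
position: [0.4955, 0.0072, 0.4002]
ee_rot: [-3.141, -0.0, 1.723]
wrist_force: [-0.3, 0.3, 0.5]
opening: 1.005
```

```bash
python3 - <<'E'
from h import *
np.set_printoptions(precision=4,suppress=True)
o=manip.observe();print(o["clock"],o["position"],o["ee_rot"],o["q"],o["wrist_force"],o["opening"])
for n in("scene","top"): cv2.imwrite(f"pics/{n}2.png",manip.read_camera(n)[:,:,::-1])
E
```

```text
3.95 [0.4955 0.0072 0.4002] [-3.1414 -0.      1.7235] [-0.25   -0.1174  0.1553  1.8437 -0.0001 -0.4027] [-0.2879  0.2733  0.473 ] 1.0045925414289074
```

View pics/scene2.png

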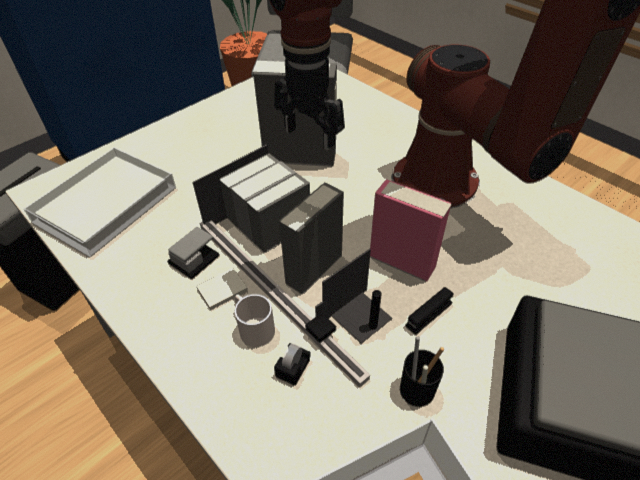

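View pics/top2.png

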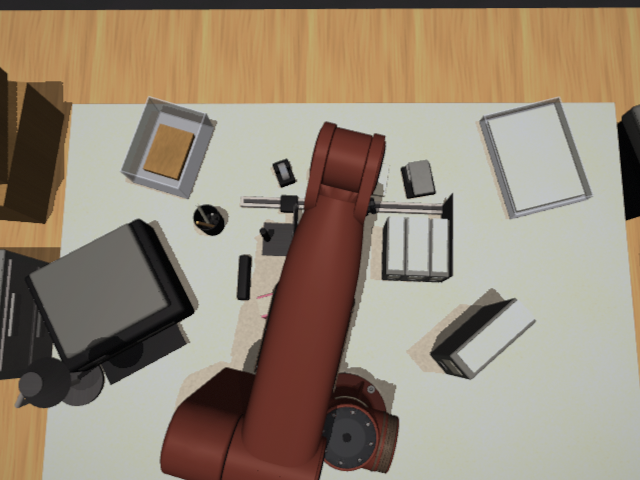

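The tool hovers over the file: scene (310,120) above the file top at (312,210). In the top view the arm hides the file. Next I descend.

Emit:
jog_arm(
  plan=[
    {"x": 0,"y": 0,"z": 0.035,"wx": 0,"wy": 0,"wz": 0},
    {"x": 0,"y": 0,"z": 0.035,"wx": 0,"wy": 0,"wz": 0},
    {"x": 0,"y": 0,"z": 0.035,"wx": 0,"wy": 0,"wz": 0},
    {"x": 0,"y": 0,"z": 0.035,"wx": 0,"wy": 0,"wz": 0},
    {"x": 0,"y": 0,"z": 0.02,"wx": 0,"wy": 0,"wz": 0},
    {"x": 0,"y": 0,"z": 0.02,"wx": 0,"wy": 0,"wz": 0},
    {"x": 0,"y": 0,"z": 0.015,"wx": 0,"wy": 0,"wz": 0},
    {"x": 0,"y": 0,"z": 0.01,"wx": 0,"wy": 0,"wz": 0},
  ],
)

```text
clock: 4.72
position: [0.4948, 0.0073, 0.1933]
ee_rot: [-3.14, -0.001, 1.714]
wrist_force: [-0.9, -0.2, -1.0]
opening: 1.001
```

Emit:
jog_arm(
  claw=0.04,
  plan=[
    {"x": 0,"y": 0,"z": 0,"wx": 0,"wy": 0,"wz": 0},
    {"x": 0,"y": 0,"z": 0,"wx": 0,"wy": 0,"wz": 0},
    {"x": 0,"y": 0,"z": 0,"wx": 0,"wy": 0,"wz": 0},
    {"x": 0,"y": 0,"z": 0,"wx": 0,"wy": 0,"wz": 0},
    {"x": 0,"y": 0,"z": 0,"wx": 0,"wy": 0,"wz": 0},
    {"x": 0,"y": 0,"z": 0,"wx": 0,"wy": 0,"wz": 0},
  ],
)

```text
clock: 5.22
position: [0.4963, 0.0071, 0.1965]
ee_rot: [3.14, 0.001, 1.718]
wrist_force: [1.2, 1.5, 4.0]
opening: 0.649
```

```bash
python3 - <<'E'
from h import *
np.set_printoptions(precision=4,suppress=True)
o=manip.observe();print(o["clock"],o["position"],o["ee_rot"],o["q"],o["wrist_force"],o["moment"],o["opening"])
for n in("scene",): cv2.imwrite(f"pics/{n}3.png",manip.read_camera(n)[:,:,::-1])
crop("pics/scene3.png","pics/scene3c.png",230,100,200,150,4)
E
```

```text
5.2167 [0.4963 0.0071 0.1965] [3.1395 0.0006 1.7176] [-0.25   -0.2216 -0.3144  1.4759  0.0003 -0.3968] [1.2176 1.4751 4.0152] [ 0.3188 -0.138  -0.2456] 0.6492845358722109
```

View pics/scene3c.png

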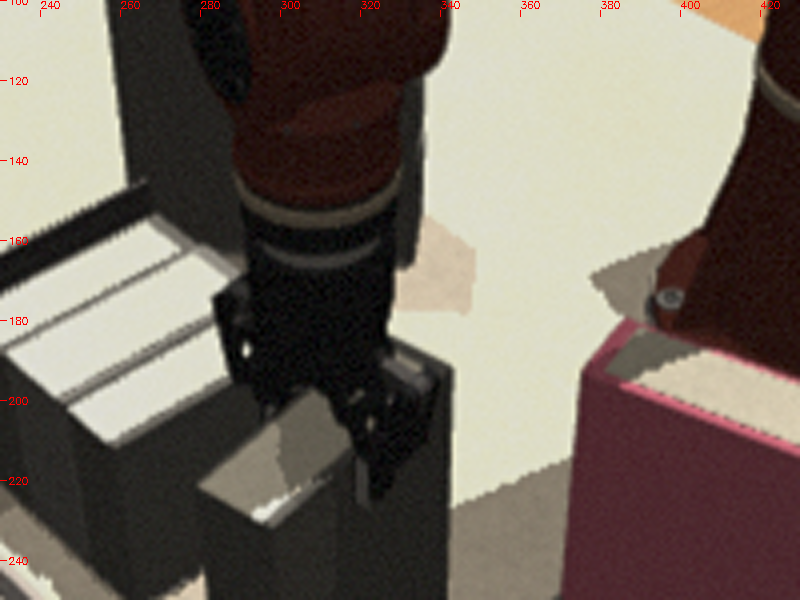

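```bash
python3 - <<'E'
from h import *
g=cv2.imread("pics/top0.png",0).astype(float)
pts=[]
for u in list(range(243,280))+list(range(302,325))+list(range(352,438)):
    r=np.arange(197,212); w=np.clip(120-g[r,u],0,None)
    if w.sum()>50: pts.append((u,(r*w).sum()/w.sum()))
pts=np.array(pts); 
for i in range(3):
    c=np.polyfit(pts[:,0],pts[:,1],1); e=abs(pts[:,1]-np.polyval(c,pts[:,0])); pts=pts[e<max(1.,0*e.std())]
print(len(pts),c,e.std())
a=ray("top",243,np.polyval(c,243),.018);b=ray("top",438,np.polyval(c,438),.018);d=a-b
print(a,b,"yaw",-np.arctan2(d[0],d[1]))
# row gaps between files top: near edges of row tops & inter-file gaps
e=cv2.Canny(cv2.imread("pics/top0.png",0),60,150)
L=cv2.HoughLinesP(e,1,np.pi/720,20,minLineLength=25,maxLineGap=4)
for l in L[:,0]:
    if 375<l[0]<460 and 375<l[2]<460 and 205<min(l[1],l[3]) and max(l[1],l[3])<290:
        A=ray("top",l[0],l[1],.15);B=ray("top",l[2],l[3],.15);v=B-A
        print(l,np.round(A[:2],4),np.round(B[:2],4),round(np.arctan2(v[1],v[0]),3))
E
```

```text
124 [3.16847148e-02 1.94170291e+02] 0.18368211480580318
[0.62565409 0.29871571 0.018     ] [ 0.60568344 -0.28619363  0.018     ] yaw -0.03412989618723077
[396 269 422 278] [ 0.405  -0.1424] [ 0.3804 -0.2122] -1.909
[432 275 433 224] [ 0.3885 -0.2395] [ 0.5296 -0.2466] -0.05
[452 275 452 237] [ 0.3885 -0.2936] [ 0.4932 -0.2974] -0.037
[407 258 407 217] [ 0.4351 -0.173 ] [ 0.5494 -0.1756] -0.023
[388 246 389 211] [ 0.4683 -0.1219] [ 0.5664 -0.1264] -0.046
[398 274 424 275] [ 0.3913 -0.1476] [ 0.3886 -0.2179] -1.61
[381 278 381 252] [ 0.3804 -0.1014] [ 0.4517 -0.1025] -0.016
[446 219 447 254] [ 0.5436 -0.2828] [ 0.4461 -0.2821] 3.135
```

```bash
cat > w.py <<'E'
from h import *
import json
# file pose from pivot: which end fixed ('F'/'B'), world pivot xyz, yaw, tilt(+ = back up)
def pose(end,P,yaw,tilt):
    R=Ro.from_euler('z',yaw)*Ro.from_euler('y',-tilt)
    s=-.08 if end=='F' else .08
    return R, np.array(P)-R.apply([s,0,0])
def rows(seq, G):  # seq of (end,P,yaw,tilt,n) ; G tcp rel: (tx,ty,tz) in file, R file->tool fixed x->y
    Rt=Ro.from_matrix(np.array([[0,1,0],[1,0,0],[0,0,-1]]).T)
    out=[];prev=None;cur=None
    for end,P,yaw,tilt,n in seq:
        P=np.array(P,float)
        if cur is None: chain=[(P,yaw,tilt)]
        else:
            P0,y0,t0=cur if cur_end==end else (P,)+cur[1:]
            chain=[(P0+(P-P0)*k/n,y0+(yaw-y0)*k/n,t0+(tilt-t0)*k/n) for k in range(1,n+1)]
        for c in chain:
            R,p=pose(end,*c); T=R*Rt; q=p+R.apply(G)
            if prev is not None:
                d=prev[0].inv().apply(q-prev[1]); w=(prev[0].inv()*T).as_rotvec()
                out.append(dict(zip(["x","y","z","wx","wy","wz"],[float(round(v,4))+0 for v in list(d)+list(w)])))
            prev=(T,q)
        cur=chain[-1];cur_end=end
    print("final tcp",prev[1].round(4),prev[0].as_euler('xyz').round(4))
    for i in range(0,len(out),10): print(json.dumps(out[i:i+10]))
E
python3 - <<'E'
from w import *
F=[.4159,-.0042,0]
rows([('F',F,.147,0,1),('F',F,.147,.11,5)],[.001,0,.196])
Fd=[.4159,-.0042,-.001]
rows([('F',Fd,.147,.11,1),('F',Fd,-.55,.11,10)],[.001,0,.196])
E
```

```text
final tcp [0.4743 0.0044 0.2037] [3.0316 0.     1.7178]
[{"x": 0.0, "y": -0.0043, "z": -0.0017, "wx": -0.022, "wy": 0.0, "wz": 0.0}, {"x": 0.0, "y": -0.0043, "z": -0.0017, "wx": -0.022, "wy": 0.0, "wz": 0.0}, {"x": 0.0, "y": -0.0043, "z": -0.0017, "wx": -0.022, "wy": 0.0, "wz": 0.0}, {"x": 0.0, "y": -0.0043, "z": -0.0017, "wx": -0.022, "wy": 0.0, "wz": 0.0}, {"x": 0.0, "y": -0.0043, "z": -0.0017, "wx": -0.022, "wy": 0.0, "wz": 0.0}]
final tcp [ 0.4662 -0.035   0.2027] [3.0316 0.     1.0208]
[{"x": -0.0041, "y": -0.0001, "z": 0.0, "wx": 0.0, "wy": -0.0077, "wz": 0.0693}, {"x": -0.0041, "y": -0.0001, "z": 0.0, "wx": 0.0, "wy": -0.0077, "wz": 0.0693}, {"x": -0.0041, "y": -0.0001, "z": 0.0, "wx": 0.0, "wy": -0.0077, "wz": 0.0693}, {"x": -0.0041, "y": -0.0001, "z": 0.0, "wx": 0.0, "wy": -0.0077, "wz": 0.0693}, {"x": -0.0041, "y": -0.0001, "z": 0.0, "wx": 0.0, "wy": -0.0077, "wz": 0.0693}, {"x": -0.0041, "y": -0.0001, "z": 0.0, "wx": 0.0, "wy": -0.0077, "wz": 0.0693}, {"x": -0.0041, "y": -0.0001, "z": 0.0, "wx": 0.0, "wy": -0.0077, "wz": 0.0693}, {"x": -0.0041, "y": -0.0001, "z": 0.0, "wx": 0.0, "wy": -0.0077, "wz": 0.0693}, {"x": -0.0041, "y": -0.0001, "z": 0.0, "wx": 0.0, "wy": -0.0077, "wz": 0.0693}, {"x": -0.0041, "y": -0.0001, "z": 0.0, "wx": 0.0, "wy": -0.0077, "wz": 0.0693}]
```

Emit:
jog_arm(
  plan=[
    {"x": 0,"y": -0.0043,"z": -0.0015,"wx": -0.022,"wy": 0,"wz": 0},
    {"x": 0,"y": -0.0043,"z": -0.0015,"wx": -0.022,"wy": 0,"wz": 0},
    {"x": 0,"y": -0.0043,"z": -0.0015,"wx": -0.022,"wy": 0,"wz": 0},
    {"x": 0,"y": -0.0043,"z": -0.0015,"wx": -0.022,"wy": 0,"wz": 0},
    {"x": 0,"y": -0.0043,"z": -0.0015,"wx": -0.022,"wy": 0,"wz": 0},
    {"x": 0,"y": 0,"z": 0,"wx": 0,"wy": 0,"wz": 0},
  ],
)

```text
clock: 5.77
position: [0.4745, 0.0039, 0.2041]
ee_rot: [3.027, 0.001, 1.718]
wrist_force: [2.6, 2.6, 7.8]
opening: 0.646
```

```bash
python3 - <<'E'
from h import *
np.set_printoptions(precision=4,suppress=True)
o=manip.observe();print(o["clock"],o["position"],o["ee_rot"],o["q"],o["wrist_force"],o["moment"],o["opening"])
for n in("scene",): cv2.imwrite(f"pics/{n}4.png",manip.read_camera(n)[:,:,::-1])
crop("pics/scene4.png","pics/scene4c.png",230,160,200,150,4)
E
```

```text
5.7667 [0.4745 0.0039 0.2041] [3.0266 0.0012 1.718 ] [-0.2987 -0.44   -0.4806  1.4259  0.0484 -0.4434] [2.6436 2.5908 7.7577] [ 0.8775 -0.0001  0.0057] 0.6464798695163998
```

View pics/scene4c.png

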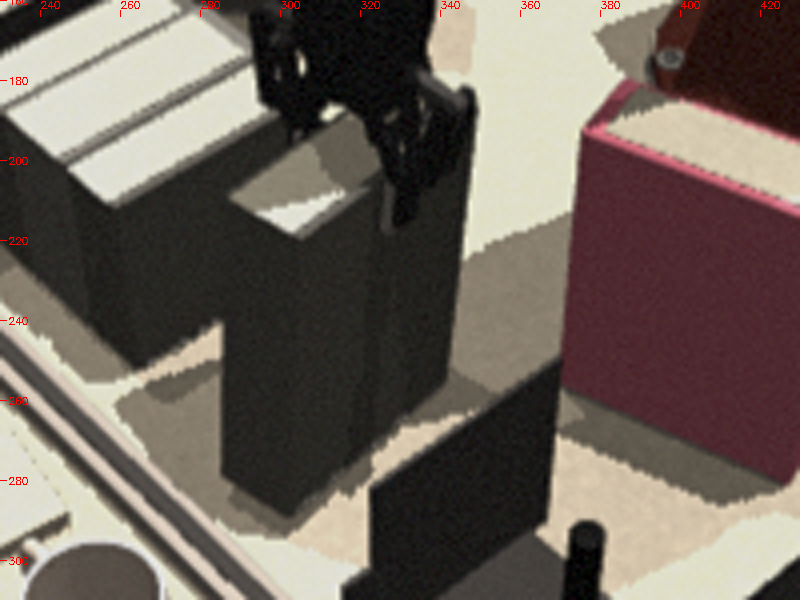

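The front bottom corner stays at (340,256). The back corner is up from (301,294) to (301,289), so the file is tilted on its front edge. Next is the swing.

Emit:
jog_arm(
  plan=[
    {"x": -0.0041,"y": -0.0001,"z": 0,"wx": 0,"wy": -0.0077,"wz": 0.0693},
    {"x": -0.0041,"y": -0.0001,"z": 0,"wx": 0,"wy": -0.0077,"wz": 0.0693},
    {"x": -0.0041,"y": -0.0001,"z": 0,"wx": 0,"wy": -0.0077,"wz": 0.0693},
    {"x": -0.0041,"y": -0.0001,"z": 0,"wx": 0,"wy": -0.0077,"wz": 0.0693},
    {"x": 0,"y": 0,"z": 0,"wx": 0,"wy": 0,"wz": 0},
    {"x": 0,"y": 0,"z": 0,"wx": 0,"wy": 0,"wz": 0},
  ],
)

```text
clock: 6.32
position: [0.4753, -0.0129, 0.2036]
ee_rot: [3.028, 0.001, 1.438]
wrist_force: [1.6, -0.3, 8.5]
opening: 0.651
```

```bash
python3 - <<'E'
from h import *
np.set_printoptions(precision=4,suppress=True)
o=manip.observe();print(o["clock"],o["position"],o["ee_rot"],o["q"],o["wrist_force"],o["moment"],o["opening"])
for n in("scene",): cv2.imwrite(f"pics/{n}5.png",manip.read_camera(n)[:,:,::-1])
crop("pics/scene5.png","pics/scene5c.png",230,160,200,150,4)
E
```

```text
6.3167 [ 0.4753 -0.0129  0.2036] [3.0282 0.001  1.4381] [-0.3154 -0.4387 -0.4805  1.4173  0.0196 -0.1817] [ 1.6155 -0.326   8.5294] [ 0.1492  0.1642 -0.1298] 0.6508145056339928
```

View pics/scene5c.png

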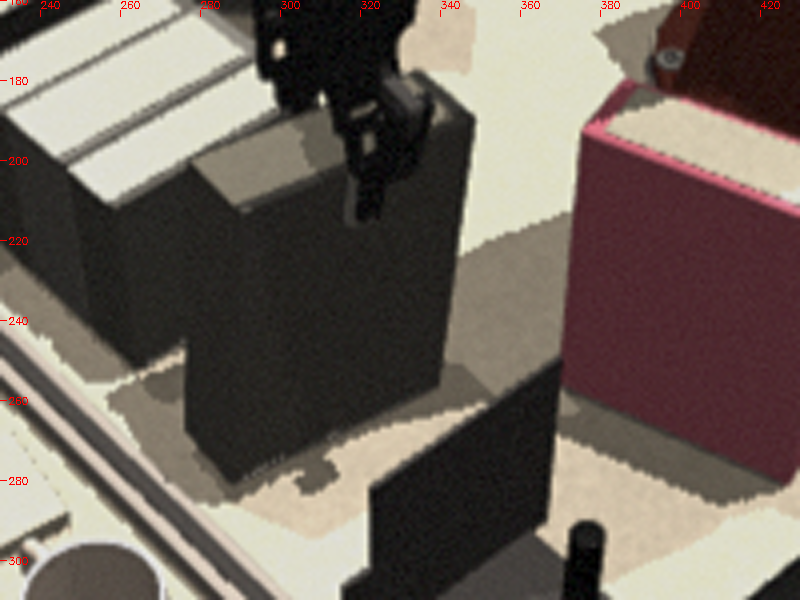

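The back end has swung: its bottom corner is now near (287,281), and the front pivot corner is at about (338,256). I'll continue the swing.

Emit:
jog_arm(
  plan=[
    {"x": -0.0041,"y": -0.0001,"z": 0,"wx": 0,"wy": -0.0077,"wz": 0.0693},
    {"x": -0.0041,"y": -0.0001,"z": 0,"wx": 0,"wy": -0.0077,"wz": 0.0693},
    {"x": -0.0041,"y": -0.0001,"z": 0,"wx": 0,"wy": -0.0077,"wz": 0.0693},
    {"x": -0.0041,"y": -0.0001,"z": 0,"wx": 0,"wy": -0.0077,"wz": 0.0693},
    {"x": -0.0041,"y": -0.0001,"z": 0,"wx": 0,"wy": -0.0077,"wz": 0.0693},
    {"x": -0.0041,"y": -0.0001,"z": 0,"wx": 0,"wy": -0.0077,"wz": 0.0693},
    {"x": 0,"y": 0,"z": 0,"wx": 0,"wy": 0,"wz": 0},
  ],
)

```text
clock: 6.95
position: [0.4669, -0.0363, 0.2033]
ee_rot: [3.029, 0.0, 1.016]
wrist_force: [0.8, -0.2, 7.7]
opening: 0.647
```

```bash
python3 - <<'E'
from h import *
np.set_printoptions(precision=4,suppress=True)
o=manip.observe();print(o["clock"],o["position"],o["ee_rot"],o["q"],o["wrist_force"],o["moment"],o["opening"])
for n in("scene",): cv2.imwrite(f"pics/{n}6.png",manip.read_camera(n)[:,:,::-1])
crop("pics/scene6.png","pics/scene6c.png",230,160,200,150,4)
E
```

```text
6.95 [ 0.4669 -0.0363  0.2033] [3.0287 0.0004 1.0159] [-0.3427 -0.4494 -0.4888  1.4211 -0.0241  0.2108] [ 0.8396 -0.1515  7.7479] [ 0.1923  0.4426 -0.1245] 0.6465930446317115
```

View pics/scene6c.png

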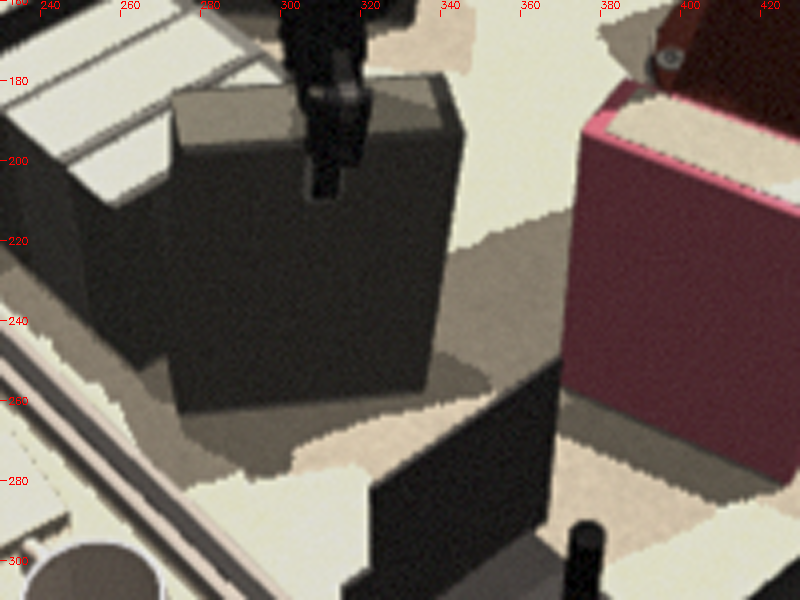

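```bash
python3 - <<'E'
from w import *
print(ray("scene",334.5,257.5,0), ray("scene",273,263.5,.0176), ray("scene",340.5,256,0))
print(proj("scene",[.4305,.0197,0]))
F=np.array([.4159,-.0042,0]); a=-.552
B=F+.16*np.array([np.cos(a),np.sin(a),0]); print("B",B)
Fd=F-[0,0,.001]
G=[.001,0,.196]
rows([('F',Fd,a,.11,1),('F',F-[0,0,.0005],a,0,5)],G)
rows([('B',B,a,0,1),('B',B-[0,0,.001],a,-.11,5)],G)
E
```

```text
[0.42823689 0.01616959 0.        ] [ 0.56325432 -0.06518699  0.0176    ] [ 4.13599322e-01  2.31997857e-02 -1.11022302e-16]
[334.83480293 258.71852096]
B [ 0.55213639 -0.0881026   0.        ]
final tcp [ 0.4849 -0.0467  0.1955] [3.1416 0.     1.0188]
[{"x": 0.0, "y": 0.0043, "z": 0.0017, "wx": 0.022, "wy": 0.0, "wz": 0.0}, {"x": 0.0, "y": 0.0043, "z": 0.0017, "wx": 0.022, "wy": 0.0, "wz": 0.0}, {"x": 0.0, "y": 0.0043, "z": 0.0017, "wx": 0.022, "wy": 0.0, "wz": 0.0}, {"x": 0.0, "y": 0.0043, "z": 0.0017, "wx": 0.022, "wy": 0.0, "wz": 0.0}, {"x": 0.0, "y": 0.0043, "z": 0.0017, "wx": 0.022, "wy": 0.0, "wz": 0.0}]
final tcp [ 0.5036 -0.0582  0.2025] [-3.0316  0.      1.0188]
[{"x": 0.0, "y": 0.0043, "z": -0.0015, "wx": 0.022, "wy": 0.0, "wz": 0.0}, {"x": 0.0, "y": 0.0043, "z": -0.0015, "wx": 0.022, "wy": 0.0, "wz": 0.0}, {"x": 0.0, "y": 0.0043, "z": -0.0015, "wx": 0.022, "wy": 0.0, "wz": 0.0}, {"x": 0.0, "y": 0.0043, "z": -0.0015, "wx": 0.022, "wy": 0.0, "wz": 0.0}, {"x": 0.0, "y": 0.0043, "z": -0.0015, "wx": 0.022, "wy": 0.0, "wz": 0.0}]
```

Emit:
jog_arm(
  plan=[
    {"x": 0,"y": 0.0043,"z": 0.0017,"wx": 0.022,"wy": 0,"wz": 0},
    {"x": 0,"y": 0.0043,"z": 0.0017,"wx": 0.022,"wy": 0,"wz": 0},
    {"x": 0,"y": 0.0043,"z": 0.0017,"wx": 0.022,"wy": 0,"wz": 0},
    {"x": 0,"y": 0.0043,"z": 0.0017,"wx": 0.022,"wy": 0,"wz": 0},
    {"x": 0,"y": 0.0043,"z": 0.0017,"wx": 0.022,"wy": 0,"wz": 0},
    {"x": 0,"y": 0,"z": 0,"wx": 0,"wy": 0,"wz": 0},
  ],
)

```text
clock: 7.5
position: [0.4856, -0.0472, 0.197]
ee_rot: [-3.141, -0.0, 1.021]
wrist_force: [-9.3, 6.2, 19.1]
opening: 0.647
```

Emit:
jog_arm(
  plan=[
    {"x": 0,"y": 0.0043,"z": -0.0015,"wx": 0.022,"wy": 0,"wz": 0},
    {"x": 0,"y": 0.0043,"z": -0.0015,"wx": 0.022,"wy": 0,"wz": 0},
    {"x": 0,"y": 0.0043,"z": -0.0015,"wx": 0.022,"wy": 0,"wz": 0},
    {"x": 0,"y": 0.0043,"z": -0.0015,"wx": 0.022,"wy": 0,"wz": 0},
    {"x": 0,"y": 0,"z": 0,"wx": 0,"wy": 0,"wz": 0},
    {"x": 0,"y": 0,"z": 0,"wx": 0,"wy": 0,"wz": 0},
  ],
)

```text
clock: 8.0
position: [0.5002, -0.0561, 0.2027]
ee_rot: [-3.055, 0.0, 1.021]
wrist_force: [-6.9, 3.0, 18.6]
opening: 0.65
```

```bash
python3 - <<'E'
from h import *
np.set_printoptions(precision=4,suppress=True)
o=manip.observe();print(o["clock"],o["position"],o["ee_rot"],o["q"],o["wrist_force"],o["moment"],o["opening"])
for n in("scene",): cv2.imwrite(f"pics/{n}7.png",manip.read_camera(n)[:,:,::-1])
crop("pics/scene7.png","pics/scene7c.png",230,160,200,150,4)
E
```

```text
8.0 [ 0.5002 -0.0561  0.2027] [-3.0546  0.0001  1.0208] [-0.3806 -0.0916 -0.1883  1.5599  0.0145  0.1689] [-6.9418  2.9685 18.6382] [0.8639 1.5657 0.031 ] 0.6497208191621279
```

View pics/scene7c.png

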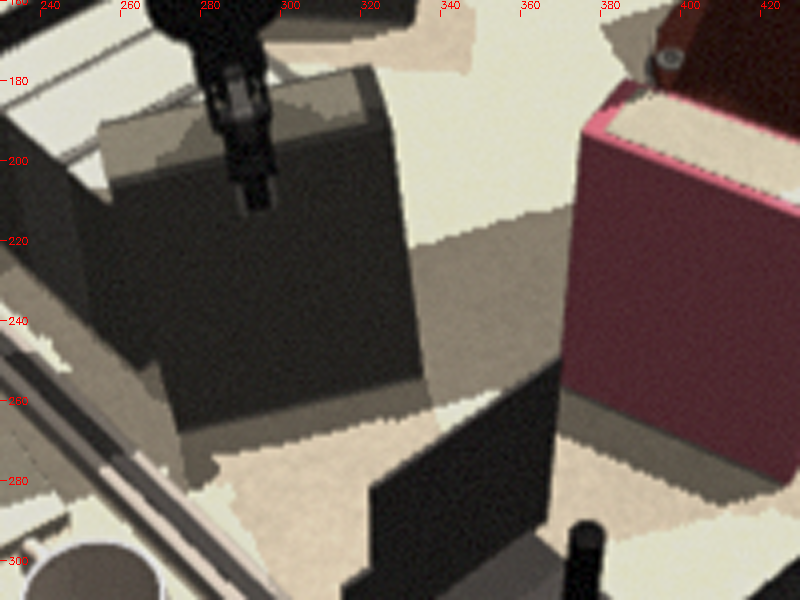

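```bash
python3 - <<'E'
from w import *
c=ray("scene",273.5,268,0); print(c, c-.028*np.array([.523,.852,0]))
B=np.array([.5521,-.0881,-.001])
G=[.001,0,.196]
rows([('B',B,-.55,-.088,1),('B',B,-.035,-.088,8)],G)
rows([('B',B,-.035,-.088,1),('B',B+[0,0,.0005],-.035,0,4)],G)
E
```

```text
[ 0.56335308 -0.065345    0.        ] [ 0.54870908 -0.089201    0.        ]
final tcp [ 0.4907 -0.0859  0.2012] [-3.0536  0.      1.5358]
[{"x": -0.004, "y": 0.0001, "z": 0.0, "wx": 0.0, "wy": -0.0057, "wz": -0.0641}, {"x": -0.004, "y": 0.0001, "z": 0.0, "wx": 0.0, "wy": -0.0057, "wz": -0.0641}, {"x": -0.004, "y": 0.0001, "z": 0.0, "wx": 0.0, "wy": -0.0057, "wz": -0.0641}, {"x": -0.004, "y": 0.0001, "z": 0.0, "wx": 0.0, "wy": -0.0057, "wz": -0.0641}, {"x": -0.004, "y": 0.0001, "z": 0.0, "wx": 0.0, "wy": -0.0057, "wz": -0.0641}, {"x": -0.004, "y": 0.0001, "z": 0.0, "wx": 0.0, "wy": -0.0057, "wz": -0.0641}, {"x": -0.004, "y": 0.0001, "z": 0.0, "wx": 0.0, "wy": -0.0057, "wz": -0.0641}, {"x": -0.004, "y": 0.0001, "z": 0.0, "wx": 0.0, "wy": -0.0057, "wz": -0.0641}]
final tcp [ 0.4731 -0.0853  0.1955] [3.1416 0.     1.5358]
[{"x": 0.0, "y": -0.0043, "z": 0.0017, "wx": -0.022, "wy": 0.0, "wz": 0.0}, {"x": 0.0, "y": -0.0043, "z": 0.0017, "wx": -0.022, "wy": 0.0, "wz": 0.0}, {"x": 0.0, "y": -0.0043, "z": 0.0017, "wx": -0.022, "wy": 0.0, "wz": 0.0}, {"x": 0.0, "y": -0.0043, "z": 0.0017, "wx": -0.022, "wy": 0.0, "wz": 0.0}]
```

Front end raised (bottom corner at about (334,254)), and the back corner is down at (273,268), agreeing with the model within 4 mm. Now I swing the front end.

Emit:
jog_arm(
  plan=[
    {"x": -0.004,"y": 0.0001,"z": 0,"wx": 0,"wy": -0.0057,"wz": -0.0641},
    {"x": -0.004,"y": 0.0001,"z": 0,"wx": 0,"wy": -0.0057,"wz": -0.0641},
    {"x": -0.004,"y": 0.0001,"z": 0,"wx": 0,"wy": -0.0057,"wz": -0.0641},
    {"x": -0.004,"y": 0.0001,"z": 0,"wx": 0,"wy": -0.0057,"wz": -0.0641},
    {"x": -0.004,"y": 0.0001,"z": 0,"wx": 0,"wy": -0.0057,"wz": -0.0641},
    {"x": 0,"y": 0,"z": 0,"wx": 0,"wy": 0,"wz": 0},
  ],
)

```text
clock: 8.55
position: [0.4931, -0.075, 0.2023]
ee_rot: [-3.057, 0.001, 1.347]
wrist_force: [-1.6, 2.4, 12.6]
opening: 0.65
```

```bash
python3 - <<'E'
from h import *
np.set_printoptions(precision=4,suppress=True)
o=manip.observe();print(o["clock"],o["position"],o["ee_rot"],o["q"],o["wrist_force"],o["moment"],o["opening"])
for n in("scene",): cv2.imwrite(f"pics/{n}8.png",manip.read_camera(n)[:,:,::-1])
crop("pics/scene8.png","pics/scene8c.png",230,160,200,150,4)
E
```

```text
8.55 [ 0.4931 -0.075   0.2023] [-3.057   0.0007  1.3465] [-0.4044 -0.1022 -0.1989  1.5571 -0.0158 -0.1794] [-1.6411  2.4012 12.568 ] [ 0.6067 -0.3212  0.2516] 0.6501182055948428
```

View pics/scene8c.png

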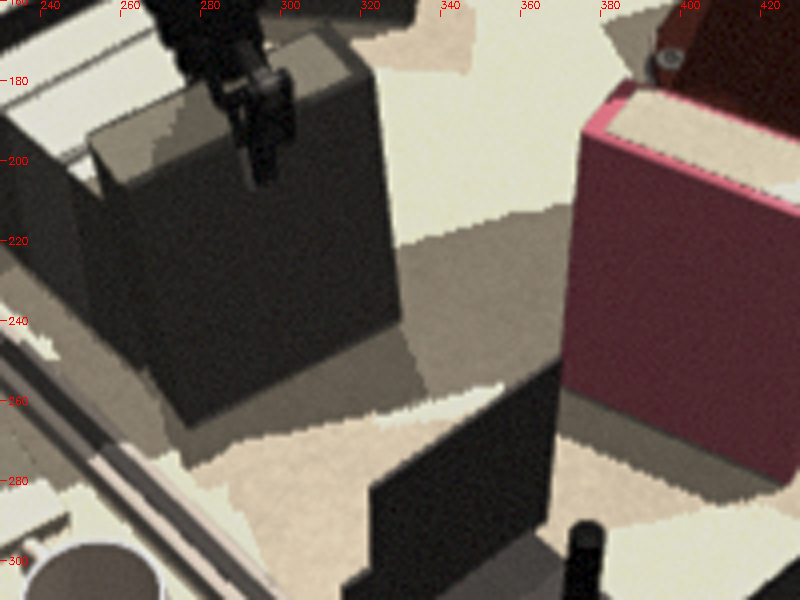

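Front end has swung forward: its bottom corner is at (328,240), with the back pivot corner near (277,266). I'll finish the swing and lower.

Emit:
jog_arm(
  plan=[
    {"x": -0.004,"y": 0.0001,"z": 0,"wx": 0,"wy": -0.0057,"wz": -0.0641},
    {"x": -0.004,"y": 0.0001,"z": 0,"wx": 0,"wy": -0.0057,"wz": -0.0641},
    {"x": -0.004,"y": 0.0001,"z": 0,"wx": 0,"wy": -0.0057,"wz": -0.0641},
    {"x": 0,"y": 0,"z": 0,"wx": 0,"wy": 0,"wz": 0},
  ],
)

```text
clock: 8.93
position: [0.4912, -0.0869, 0.2019]
ee_rot: [-3.056, 0.002, 1.539]
wrist_force: [-2.3, 1.8, 10.7]
opening: 0.648
```

```bash
python3 - <<'E'
from h import *
np.set_printoptions(precision=4,suppress=True)
o=manip.observe();print(o["clock"],o["position"],o["ee_rot"],o["q"],o["wrist_force"],o["moment"],o["opening"])
for n in("scene",): cv2.imwrite(f"pics/{n}9.png",manip.read_camera(n)[:,:,::-1])
crop("pics/scene9.png","pics/scene9c.png",230,160,200,150,4)
E
```

```text
8.9333 [ 0.4912 -0.0869  0.2019] [-3.056   0.0015  1.5395] [-0.418  -0.1036 -0.2007  1.5524 -0.0337 -0.3853] [-2.2761  1.7691 10.7184] [ 0.5913 -0.1722  0.2545] 0.6483050454211251
```

View pics/scene9c.png

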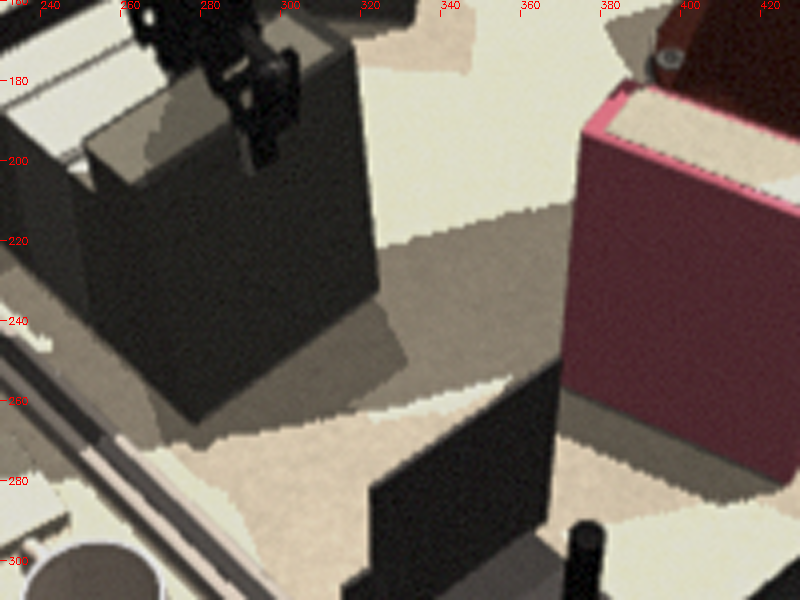

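The front end is now beside the row at (322,232), with the back corner at (278,266). Now I lower it flat.

Emit:
jog_arm(
  plan=[
    {"x": 0,"y": -0.0043,"z": 0.0016,"wx": -0.022,"wy": 0,"wz": 0},
    {"x": 0,"y": -0.0043,"z": 0.0016,"wx": -0.022,"wy": 0,"wz": 0},
    {"x": 0,"y": -0.0043,"z": 0.0016,"wx": -0.022,"wy": 0,"wz": 0},
    {"x": 0,"y": -0.0043,"z": 0.0016,"wx": -0.02,"wy": 0,"wz": 0},
    {"x": 0,"y": 0,"z": 0,"wx": 0,"wy": 0,"wz": 0},
    {"x": 0,"y": 0,"z": 0,"wx": 0,"wy": 0,"wz": 0},
  ],
)

```text
clock: 9.48
position: [0.4744, -0.0862, 0.1967]
ee_rot: [3.139, 0.002, 1.535]
wrist_force: [5.3, 1.0, 7.9]
opening: 0.647
```

```bash
python3 - <<'E'
from h import *
np.set_printoptions(precision=4,suppress=True)
o=manip.observe();print(o["clock"],o["position"],o["ee_rot"],o["q"],o["wrist_force"],o["moment"],o["opening"])
for n in("scene","top"): cv2.imwrite(f"pics/{n}10.png",manip.read_camera(n)[:,:,::-1])
crop("pics/scene10.png","pics/scene10c.png",200,150,200,150,4)
E
```

```text
9.4833 [ 0.4744 -0.0862  0.1967] [3.1386 0.0022 1.5354] [-0.4513 -0.2686 -0.354   1.4817 -0.0008 -0.4159] [5.2501 1.0322 7.8707] [ 0.3594 -0.7742 -0.0434] 0.6465017612074101
```

View pics/scene10c.png

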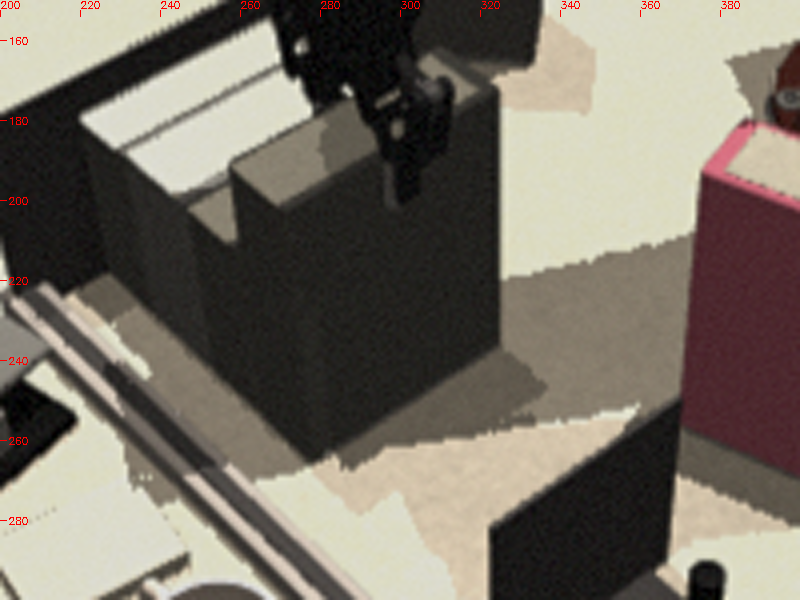

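View pics/top10.png

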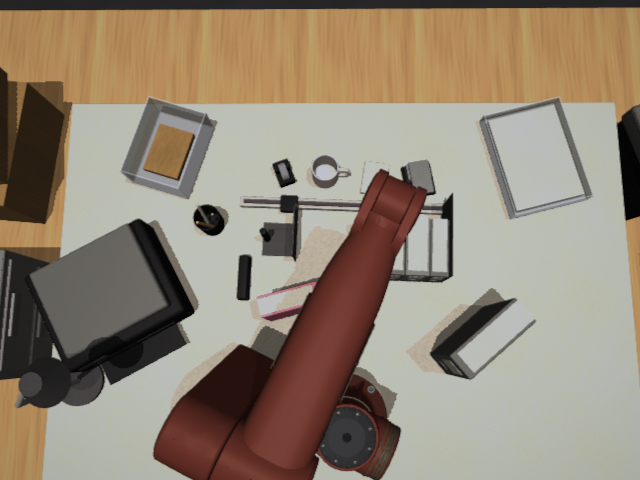

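```bash
python3 - <<'E'
from h import *
np.set_printoptions(precision=4,suppress=True)
th=-.036; X=np.array([np.cos(th),np.sin(th)]);Y=np.array([-np.sin(th),np.cos(th)]);O=np.array([.470,-.120])
for nm,p,z in [("backbot",(278.5,265.5),0),("frontbot",(324.5,236.5),0),("b+y top",(269.5,202),.22),("f+y top",(324,172.5),.22),("b-y top",(257.5,192),.22),("f-y",(308.5,162.5),.22),("row b+y bot ",(263.5,252),0),("row b+y",(258,212),.15),("row f+y",(307.5,184.5),.15)]:
    w=ray("scene",*p,z)[:2]; print(nm,w,"row:",X@(w-O),Y@(w-O))
w=np.array([.4744,-.0862]);print("tcp",X@(w-O),Y@(w-O))
for x,y in((-80,28),(80,28),(-80,0),(80,0)): 
    w=O+X*x/1e3+Y*y/1e3; print(x,y,proj("scene",[*w,0]))
E
```

```text
backbot [ 0.549  -0.0629] row: 0.07684759174705183 0.05991453661748778
frontbot [ 0.3957 -0.055 ] row: -0.07658059689671767 0.06228647036240062
b+y top [ 0.5529 -0.0639] row: 0.08079021763162991 0.05901654566564341
f+y top [ 0.397  -0.0534] row: -0.075344576486382 0.06394514770137003
b-y top [ 0.5513 -0.1084] row: 0.0808001379244109 0.014525330337833795
f-y [ 0.3978 -0.1061] row: -0.07260879169053609 0.011280219866961197
row b+y bot  [ 0.5476 -0.1249] row: 0.07771871502584965 -0.002097561008976425
row b+y [ 0.5507 -0.1189] row: 0.08064406737795149 0.004014313318637519
row f+y [ 0.4002 -0.1102] row: -0.07006114908053535 0.0072337462926753675
tcp 0.003180611919685532 0.03393646575317404
-80 28 [317.011 228.998]
80 28 [269.8484 259.0026]
-80 0 [310.2735 223.5148]
80 0 [263.2812 252.8923]
```

The file stands flat with its bottom corners at (278,265) and (324,236), which puts it about x=+2 mm, y=34 mm in the row frame. I'll nudge it 3 mm towards the row, dwell, release and lift away.

Emit:
jog_arm(
  plan=[
    {"x": -0.0015,"y": 0,"z": 0,"wx": 0,"wy": 0,"wz": 0},
    {"x": -0.0015,"y": 0,"z": 0,"wx": 0,"wy": 0,"wz": 0},
    {"x": 0,"y": 0,"z": 0,"wx": 0,"wy": 0,"wz": 0},
    {"x": 0,"y": 0,"z": 0,"wx": 0,"wy": 0,"wz": 0},
    {"x": 0,"y": 0,"z": 0,"wx": 0,"wy": 0,"wz": 0},
  ],
)

```text
clock: 10.0
position: [0.4746, -0.0876, 0.1967]
ee_rot: [3.139, -0.002, 1.536]
wrist_force: [5.1, 9.2, 12.9]
opening: 0.646
```

Emit:
jog_arm(
  claw=0.0854,
  plan=[
    {"x": 0,"y": 0,"z": 0,"wx": 0,"wy": 0,"wz": 0},
    {"x": 0,"y": 0,"z": 0,"wx": 0,"wy": 0,"wz": 0},
    {"x": 0,"y": 0,"z": 0,"wx": 0,"wy": 0,"wz": 0},
    {"x": 0,"y": 0,"z": 0,"wx": 0,"wy": 0,"wz": 0},
    {"x": 0,"y": 0,"z": 0,"wx": 0,"wy": 0,"wz": 0},
    {"x": 0,"y": 0,"z": 0,"wx": 0,"wy": 0,"wz": 0},
  ],
)

```text
clock: 10.5
position: [0.4729, -0.0888, 0.1944]
ee_rot: [-3.139, 0.001, 1.535]
wrist_force: [0.0, -0.4, 0.0]
opening: 1.0
```

Emit:
jog_arm(
  plan=[
    {"x": 0,"y": 0,"z": -0.01,"wx": 0,"wy": 0,"wz": 0},
    {"x": 0,"y": 0,"z": -0.02,"wx": 0,"wy": 0,"wz": 0},
    {"x": 0,"y": 0,"z": -0.03,"wx": 0,"wy": 0,"wz": 0},
    {"x": 0,"y": 0,"z": -0.03,"wx": 0,"wy": 0,"wz": 0},
    {"x": 0,"y": 0,"z": -0.03,"wx": 0,"wy": 0,"wz": 0},
  ],
)

```text
clock: 10.92
position: [0.473, -0.0885, 0.3166]
ee_rot: [-3.14, 0.001, 1.536]
wrist_force: [-0.0, -1.0, 0.5]
opening: 1.0
```

```bash
python3 - <<'E'
from h import *
np.set_printoptions(precision=4,suppress=True)
o=manip.observe();print(o["clock"],o["position"],o["ee_rot"],o["q"],o["wrist_force"],o["moment"],o["opening"])
for n in("scene",): cv2.imwrite(f"pics/{n}11.png",manip.read_camera(n)[:,:,::-1])
crop("pics/scene11.png","pics/scene11c.png",200,150,200,150,4)
E
```

```text
10.9167 [ 0.473  -0.0885  0.3166] [-3.1396  0.001   1.5356] [-0.4566 -0.2279 -0.1008  1.6993 -0.0017 -0.4214] [-0.0374 -0.9821  0.4907] [ 0.0537 -0.0218 -0.0064] 1.0003132622767492
```

View pics/scene11c.png

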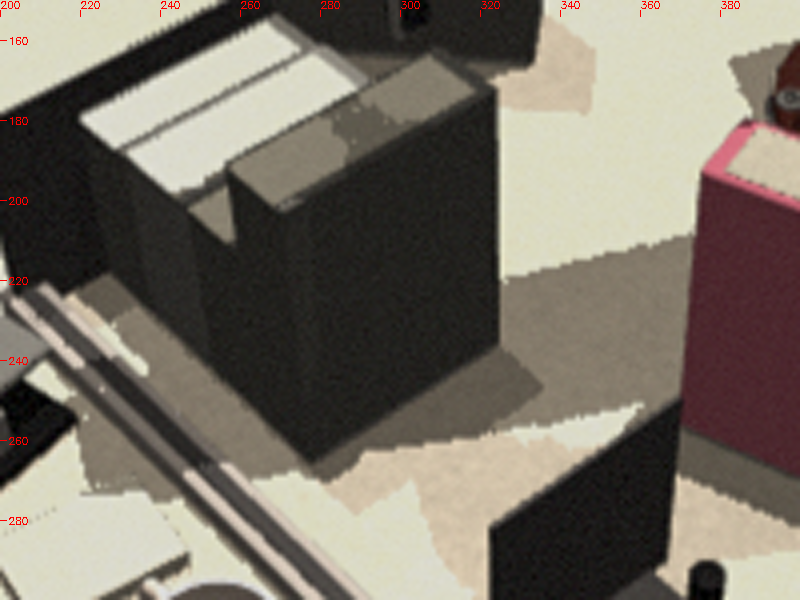

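The file stands free, flush beside the row, with its corners at (278,265) and (323,237). Next is the bookend post, at about (0.514, 0.2255).

Emit:
jog_arm(
  plan=[
    {"x": 0.035,"y": 0.0033,"z": 0,"wx": 0,"wy": 0,"wz": 0},
    {"x": 0.035,"y": 0.0033,"z": 0,"wx": 0,"wy": 0,"wz": 0},
    {"x": 0.035,"y": 0.0033,"z": 0,"wx": 0,"wy": 0,"wz": 0},
    {"x": 0.035,"y": 0.0033,"z": 0,"wx": 0,"wy": 0,"wz": 0},
    {"x": 0.035,"y": 0.0033,"z": 0,"wx": 0,"wy": 0,"wz": 0},
    {"x": 0.035,"y": 0.0033,"z": 0,"wx": 0,"wy": 0,"wz": 0},
    {"x": 0.035,"y": 0.0033,"z": 0,"wx": 0,"wy": 0,"wz": 0},
    {"x": 0.035,"y": 0.0033,"z": 0,"wx": 0,"wy": 0,"wz": 0},
    {"x": 0.035,"y": 0.0033,"z": 0,"wx": 0,"wy": 0,"wz": 0},
    {"x": 0,"y": 0,"z": 0,"wx": 0,"wy": 0,"wz": 0},
  ],
)

```text
clock: 11.8
position: [0.5137, 0.23, 0.3141]
ee_rot: [-3.139, -0.001, 1.54]
wrist_force: [-0.2, -0.1, 0.1]
opening: 0.999
```

Emit:
jog_arm(
  plan=[
    {"x": 0,"y": 0,"z": 0.035,"wx": 0,"wy": 0,"wz": 0},
    {"x": 0,"y": 0,"z": 0.035,"wx": 0,"wy": 0,"wz": 0},
    {"x": 0,"y": 0,"z": 0.03,"wx": 0,"wy": 0,"wz": 0},
    {"x": 0,"y": 0,"z": 0.03,"wx": 0,"wy": 0,"wz": 0},
    {"x": 0,"y": 0,"z": 0,"wx": 0,"wy": 0,"wz": 0},
  ],
)

```text
clock: 12.22
position: [0.5108, 0.2243, 0.1783]
ee_rot: [-3.131, 0.003, 1.536]
wrist_force: [-2.4, 0.4, -1.5]
opening: 0.997
```

```bash
python3 - <<'E'
from h import *
np.set_printoptions(precision=4,suppress=True)
o=manip.observe();print(o["clock"],o["position"],o["ee_rot"],o["wrist_force"],o["opening"])
for n in("scene","top"): cv2.imwrite(f"pics/{n}12.png",manip.read_camera(n)[:,:,::-1])
crop("pics/scene12.png","pics/scene12c.png",280,190,160,130,5)
crop("pics/top12.png","pics/top12c.png",320,185,150,110,5)
print(proj("scene",o["position"]))
E
```

```text
12.2167 [0.5108 0.2243 0.1783] [-3.131   0.0029  1.5355] [-2.4451  0.3897 -1.485 ] 0.9965414613661655
[378.3297 277.3295]
```

View pics/scene12c.png

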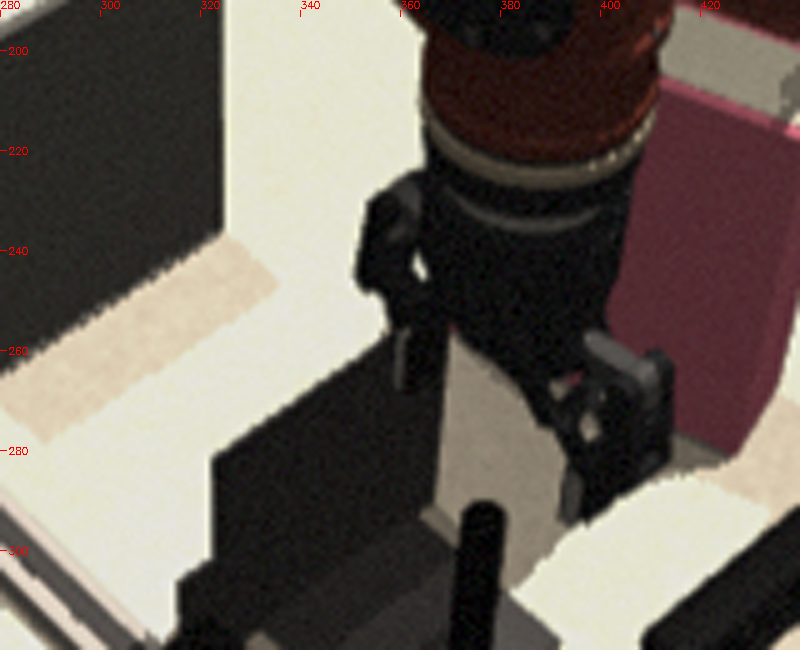

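View pics/top12c.png

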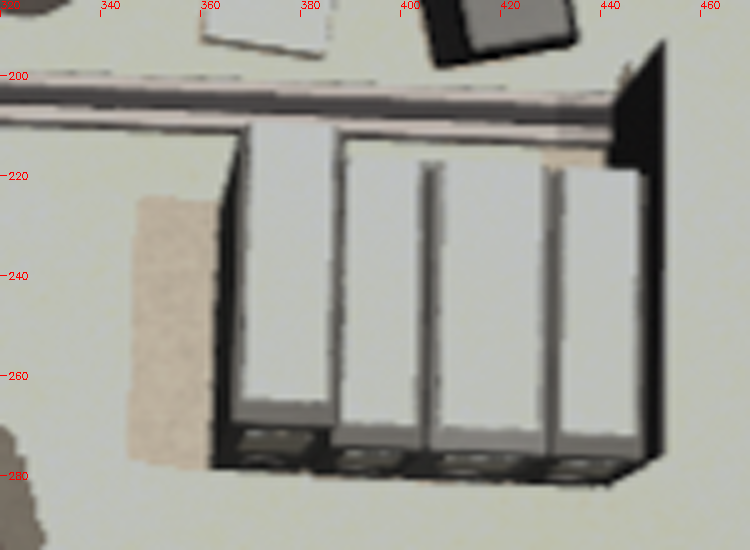

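Top view: the file's spine (362–386, 279) lines up with the row spines, with no visible gap. Scene view: the post top at (376,292) is straight below the tool. Now I descend and pinch.

Emit:
jog_arm(
  plan=[
    {"x": 0,"y": 0,"z": 0.025,"wx": 0,"wy": 0,"wz": 0},
    {"x": 0,"y": 0,"z": 0.025,"wx": 0,"wy": 0,"wz": 0},
    {"x": 0,"y": 0,"z": 0.023,"wx": 0,"wy": 0,"wz": 0},
    {"x": 0,"y": 0,"z": 0,"wx": 0,"wy": 0,"wz": 0},
  ],
)

```text
clock: 12.65
position: [0.5128, 0.2247, 0.1098]
ee_rot: [-3.137, 0.001, 1.535]
wrist_force: [-0.3, 0.0, -0.3]
opening: 1.002
```

Emit:
jog_arm(
  claw=0.01,
  plan=[
    {"x": 0,"y": 0,"z": 0,"wx": 0,"wy": 0,"wz": 0},
    {"x": 0,"y": 0,"z": 0,"wx": 0,"wy": 0,"wz": 0},
    {"x": 0,"y": 0,"z": 0,"wx": 0,"wy": 0,"wz": 0},
    {"x": 0,"y": 0,"z": 0,"wx": 0,"wy": 0,"wz": 0},
    {"x": 0,"y": 0,"z": 0,"wx": 0,"wy": 0,"wz": 0},
    {"x": 0,"y": 0,"z": 0,"wx": 0,"wy": 0,"wz": 0},
    {"x": 0,"y": 0,"z": 0,"wx": 0,"wy": 0,"wz": 0},
    {"x": 0,"y": 0,"z": 0,"wx": 0,"wy": 0,"wz": 0},
  ],
)

```text
clock: 13.32
position: [0.5142, 0.2251, 0.1126]
ee_rot: [-3.141, 0.0, 1.536]
wrist_force: [-1.6, -0.6, 6.1]
opening: 0.217
```

```bash
python3 - <<'E'
from h import *
np.set_printoptions(precision=4,suppress=True)
o=manip.observe();print(o["clock"],o["position"],o["ee_rot"],o["wrist_force"],o["opening"])
for n in("scene",): cv2.imwrite(f"pics/{n}13.png",manip.read_camera(n)[:,:,::-1])
crop("pics/scene13.png","pics/scene13c.png",280,190,160,150,4)
E
```

```text
13.3167 [0.5142 0.2251 0.1126] [-3.1411  0.0005  1.5355] [-1.5915 -0.6068  6.1399] 0.21730235891064917
```

View pics/scene13c.png

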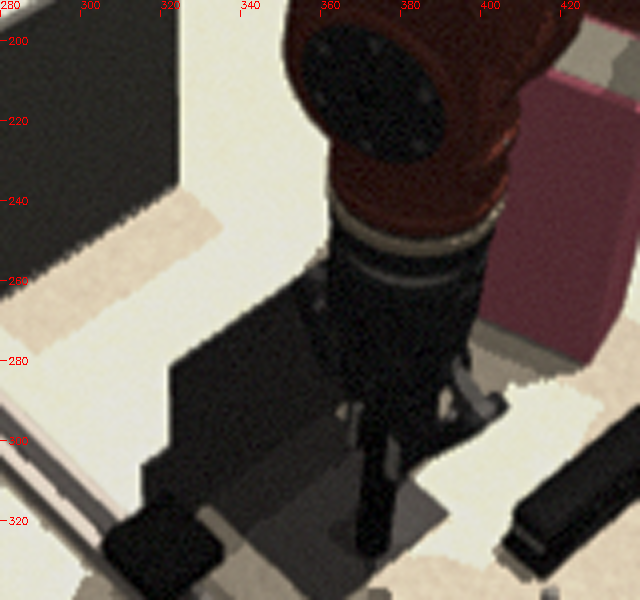

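Post pinched (opening about 19 mm), with the tool over it at (375,290). Now I slide it towards the row.

Emit:
jog_arm(
  plan=[
    {"x": -0.01,"y": 0,"z": 0,"wx": 0,"wy": 0,"wz": 0},
    {"x": -0.02,"y": 0,"z": 0,"wx": 0,"wy": 0,"wz": 0},
    {"x": -0.025,"y": 0,"z": 0,"wx": 0,"wy": 0,"wz": 0},
    {"x": -0.025,"y": 0,"z": 0,"wx": 0,"wy": 0,"wz": 0},
    {"x": -0.025,"y": 0,"z": 0,"wx": 0,"wy": 0,"wz": 0},
    {"x": -0.025,"y": 0,"z": 0,"wx": 0,"wy": 0,"wz": 0},
    {"x": -0.02,"y": 0,"z": 0,"wx": 0,"wy": 0,"wz": 0},
    {"x": -0.01,"y": 0,"z": 0,"wx": 0,"wy": 0,"wz": 0},
    {"x": 0,"y": 0,"z": 0,"wx": 0,"wy": 0,"wz": 0},
  ],
)

```text
clock: 14.12
position: [0.5078, 0.0628, 0.1125]
ee_rot: [-3.139, 0.002, 1.533]
wrist_force: [-5.6, -2.8, 8.0]
opening: 0.22
```

```bash
python3 - <<'E'
from h import *
np.set_printoptions(precision=4,suppress=True)
o=manip.observe();print(o["clock"],o["position"],o["ee_rot"],o["wrist_force"],o["opening"])
for n in("scene",): cv2.imwrite(f"pics/{n}14.png",manip.read_camera(n)[:,:,::-1])
crop("pics/scene14.png","pics/scene14c.png",200,140,200,150,4)
E
```

```text
14.1167 [0.5078 0.0628 0.1125] [-3.1395  0.0018  1.5333] [-5.6144 -2.7517  7.9664] 0.22023906467677054
```

View pics/scene14c.png

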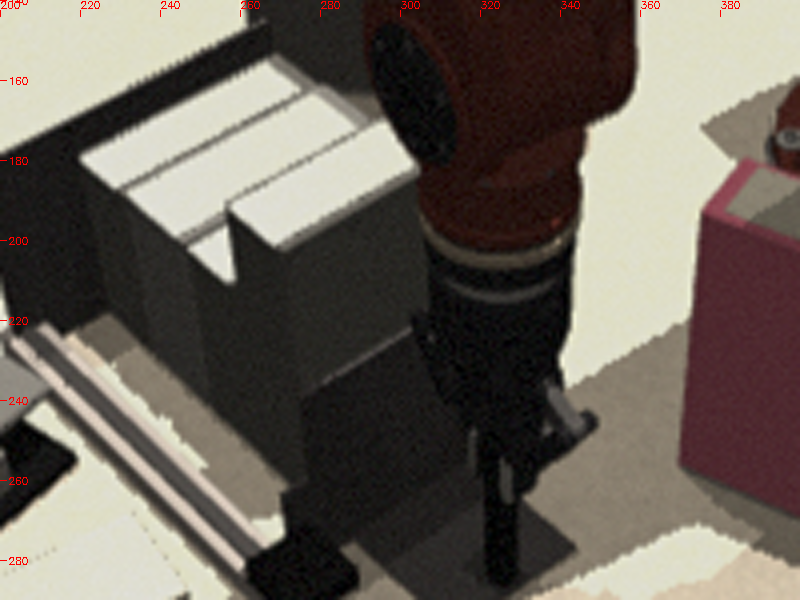

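The plate is about 40 mm from the file (plate top-back corner at about (275,239)). I continue more gently.

Emit:
jog_arm(
  plan=[
    {"x": -0.01,"y": 0,"z": 0,"wx": 0,"wy": 0,"wz": 0},
    {"x": -0.01,"y": 0,"z": 0,"wx": 0,"wy": 0,"wz": 0},
    {"x": -0.006,"y": 0,"z": 0,"wx": 0,"wy": 0,"wz": 0},
    {"x": -0.004,"y": 0,"z": 0,"wx": 0,"wy": 0,"wz": 0},
    {"x": 0,"y": 0,"z": 0,"wx": 0,"wy": 0,"wz": 0},
  ],
)

```text
clock: 14.58
position: [0.5066, 0.0342, 0.1125]
ee_rot: [-3.139, 0.001, 1.535]
wrist_force: [-5.1, -2.0, 7.8]
opening: 0.217
```

Emit:
jog_arm(
  plan=[
    {"x": -0.002,"y": 0,"z": 0,"wx": 0,"wy": 0,"wz": 0},
    {"x": -0.002,"y": 0,"z": 0,"wx": 0,"wy": 0,"wz": 0},
    {"x": 0,"y": 0,"z": 0,"wx": 0,"wy": 0,"wz": 0},
  ],
)

```text
clock: 14.83
position: [0.5065, 0.0308, 0.1125]
ee_rot: [-3.139, 0.001, 1.535]
wrist_force: [-6.1, -0.2, 9.7]
opening: 0.22
```

Emit:
jog_arm(
  plan=[
    {"x": -0.002,"y": 0,"z": 0,"wx": 0,"wy": 0,"wz": 0},
    {"x": 0,"y": 0,"z": 0,"wx": 0,"wy": 0,"wz": 0},
  ],
)

```text
clock: 15.0
position: [0.5064, 0.0289, 0.1125]
ee_rot: [-3.139, 0.001, 1.536]
wrist_force: [-6.5, 0.0, 9.4]
opening: 0.218
```

Emit:
jog_arm(
  plan=[
    {"x": -0.002,"y": 0,"z": 0,"wx": 0,"wy": 0,"wz": 0},
    {"x": 0,"y": 0,"z": 0,"wx": 0,"wy": 0,"wz": 0},
  ],
)

```text
clock: 15.17
position: [0.5063, 0.0272, 0.1125]
ee_rot: [-3.139, 0.0, 1.536]
wrist_force: [-5.2, 2.9, 8.8]
opening: 0.218
```

```bash
python3 - <<'E'
from h import *
np.set_printoptions(precision=4,suppress=True)
o=manip.observe();print(o["clock"],o["position"],o["ee_rot"],o["wrist_force"],o["opening"])
for n in("scene",): cv2.imwrite(f"pics/{n}15.png",manip.read_camera(n)[:,:,::-1])
crop("pics/scene15.png","pics/scene15c.png",200,140,200,150,4)
E
```

```text
15.1667 [0.5063 0.0272 0.1125] [-3.1393  0.0002  1.5358] [-5.2112  2.8932  8.7671] 0.2180752142650658
```

View pics/scene15c.png

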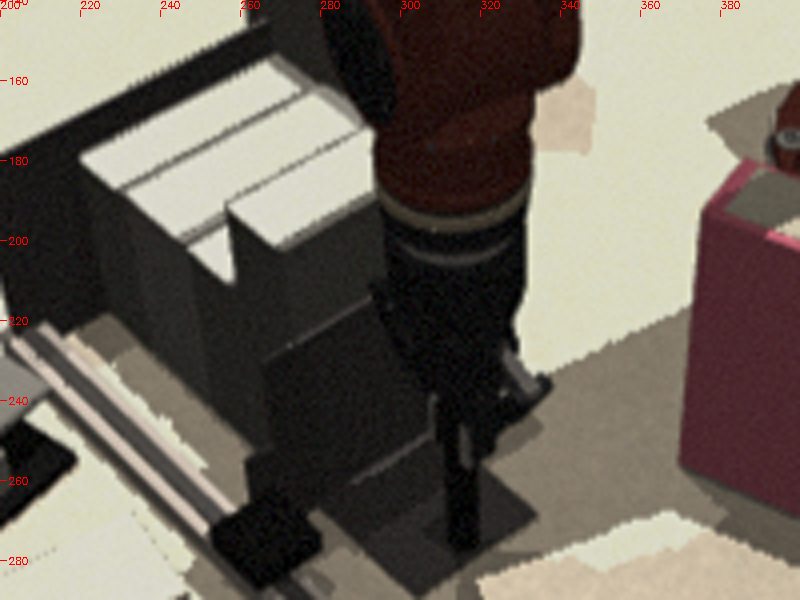

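Emit:
jog_arm(
  plan=[
    {"x": -0.002,"y": 0,"z": 0,"wx": 0,"wy": 0,"wz": 0},
    {"x": 0,"y": 0,"z": 0,"wx": 0,"wy": 0,"wz": 0},
  ],
)

```text
clock: 15.38
position: [0.5063, 0.0257, 0.1125]
ee_rot: [-3.139, -0.001, 1.536]
wrist_force: [-6.4, 5.3, 9.3]
opening: 0.216
```

Emit:
jog_arm(
  plan=[
    {"x": -0.002,"y": 0,"z": 0,"wx": 0,"wy": 0,"wz": 0},
    {"x": 0,"y": 0,"z": 0,"wx": 0,"wy": 0,"wz": 0},
  ],
)

```text
clock: 15.55
position: [0.5063, 0.0256, 0.1125]
ee_rot: [-3.14, -0.005, 1.537]
wrist_force: [-4.2, 17.4, 9.8]
opening: 0.214
```

Emit:
jog_arm(
  plan=[
    {"x": -0.001,"y": 0,"z": 0,"wx": 0,"wy": 0,"wz": 0},
    {"x": 0,"y": 0,"z": 0,"wx": 0,"wy": 0,"wz": 0},
  ],
)

```text
clock: 15.72
position: [0.5063, 0.0256, 0.1126]
ee_rot: [-3.14, -0.007, 1.538]
wrist_force: [-3.4, 23.8, 9.8]
opening: 0.217
```

Force has risen sharply with no further travel, so the file is clamped against the row. I'll relax the command slightly, release and lift away.

Emit:
jog_arm(
  plan=[
    {"x": 0.002,"y": 0,"z": 0,"wx": 0,"wy": 0,"wz": 0},
    {"x": 0,"y": 0,"z": 0,"wx": 0,"wy": 0,"wz": 0},
  ],
)

```text
clock: 15.88
position: [0.5063, 0.0257, 0.1125]
ee_rot: [-3.14, -0.002, 1.537]
wrist_force: [-4.4, 10.7, 9.8]
opening: 0.217
```

Emit:
jog_arm(
  claw=0.075,
  plan=[
    {"x": 0,"y": 0,"z": 0,"wx": 0,"wy": 0,"wz": 0},
    {"x": 0,"y": 0,"z": 0,"wx": 0,"wy": 0,"wz": 0},
    {"x": 0,"y": 0,"z": 0,"wx": 0,"wy": 0,"wz": 0},
    {"x": 0,"y": 0,"z": 0,"wx": 0,"wy": 0,"wz": 0},
    {"x": 0,"y": 0,"z": 0,"wx": 0,"wy": 0,"wz": 0},
    {"x": 0,"y": 0,"z": 0,"wx": 0,"wy": 0,"wz": 0},
  ],
)

```text
clock: 16.38
position: [0.5065, 0.0239, 0.1114]
ee_rot: [-3.139, 0.001, 1.535]
wrist_force: [-0.5, -0.7, -0.7]
opening: 0.877
```

Emit:
jog_arm(
  plan=[
    {"x": 0,"y": 0,"z": -0.02,"wx": 0,"wy": 0,"wz": 0},
    {"x": 0,"y": 0,"z": -0.03,"wx": 0,"wy": 0,"wz": 0},
    {"x": 0,"y": 0,"z": -0.03,"wx": 0,"wy": 0,"wz": 0},
    {"x": 0,"y": 0,"z": -0.03,"wx": 0,"wy": 0,"wz": 0},
    {"x": 0,"y": 0,"z": -0.03,"wx": 0,"wy": 0,"wz": 0},
    {"x": 0,"y": 0,"z": -0.03,"wx": 0,"wy": 0,"wz": 0},
    {"x": 0,"y": 0,"z": -0.03,"wx": 0,"wy": 0,"wz": 0},
    {"x": 0,"y": 0,"z": 0,"wx": 0,"wy": 0,"wz": 0},
  ],
)

```text
clock: 17.05
position: [0.5085, 0.0239, 0.3176]
ee_rot: [3.136, 0.002, 1.535]
wrist_force: [0.6, -0.3, 1.3]
opening: 0.88
```

Emit:
jog_arm(
  plan=[
    {"x": 0.035,"y": 0,"z": 0,"wx": 0,"wy": 0,"wz": 0},
    {"x": 0.035,"y": 0,"z": 0,"wx": 0,"wy": 0,"wz": 0},
    {"x": 0.035,"y": 0,"z": 0,"wx": 0,"wy": 0,"wz": 0},
    {"x": 0.035,"y": 0,"z": 0,"wx": 0,"wy": 0,"wz": 0},
    {"x": 0.035,"y": 0,"z": 0,"wx": 0,"wy": 0,"wz": 0},
    {"x": 0.035,"y": 0,"z": 0,"wx": 0,"wy": 0,"wz": 0},
    {"x": 0,"y": 0,"z": 0,"wx": 0,"wy": 0,"wz": 0},
    {"x": 0,"y": 0,"z": 0,"wx": 0,"wy": 0,"wz": 0},
  ],
)

```text
clock: 17.72
position: [0.514, 0.2356, 0.3107]
ee_rot: [-3.139, 0.001, 1.539]
wrist_force: [0.5, -0.2, -0.3]
opening: 0.879
```

```bash
python3 - <<'E'
from h import *
np.set_printoptions(precision=4,suppress=True)
o=manip.observe();print(o["clock"],o["position"],o["ee_rot"],o["wrist_force"],o["opening"])
for n in("scene","top"): cv2.imwrite(f"pics/{n}16.png",manip.read_camera(n)[:,:,::-1])
crop("pics/scene16.png","pics/scene16c.png",200,140,200,150,4)
crop("pics/top16.png","pics/top16c.png",320,185,150,110,5)
E
```

```text
17.7167 [0.514  0.2356 0.3107] [-3.1388  0.0011  1.5386] [ 0.4962 -0.2362 -0.264 ] 0.8790918581291995
```

View pics/scene16c.png

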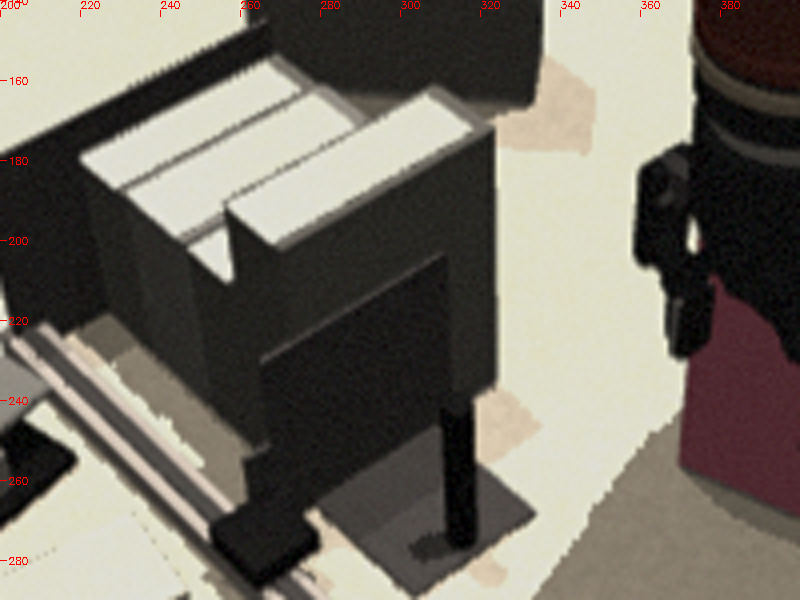

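View pics/top16c.png

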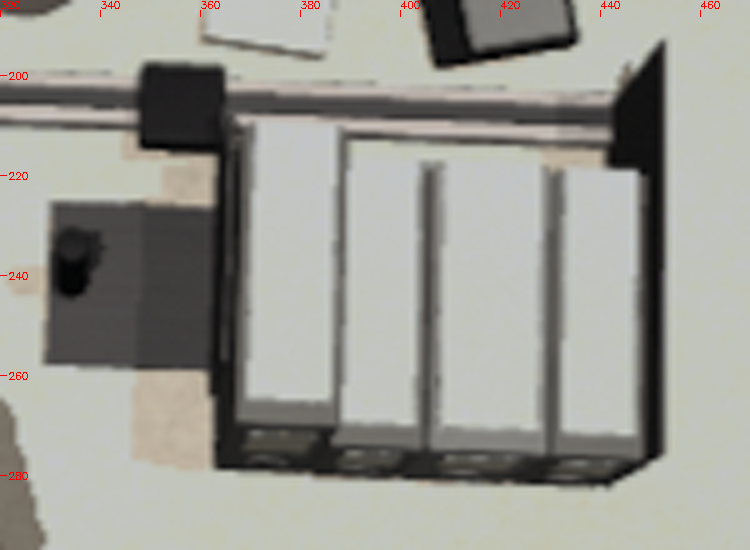

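View pics/scene16.png

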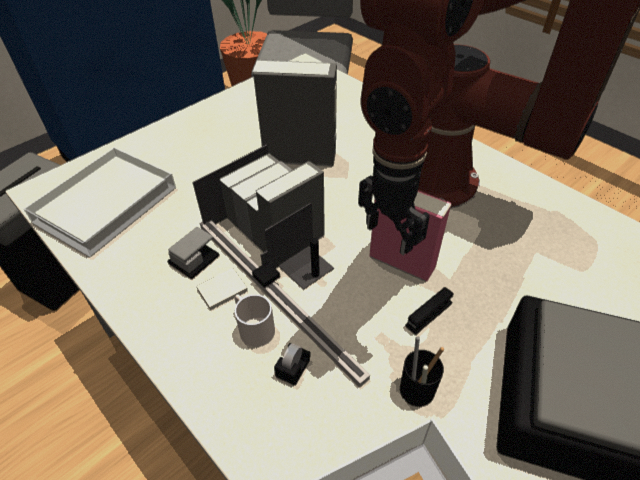

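Both views show the file upright, its spine flush with the row (top view, y≈279 px), and the plate against it. The tool is clear and the bystanders haven't moved. One numeric check before handing in.

```bash
python3 - <<'E'
from h import *
np.set_printoptions(precision=4,suppress=True)
th=-.036; X=np.array([np.cos(th),np.sin(th)]);Y=np.array([-np.sin(th),np.cos(th)]);O=np.array([.470,-.120])
f=lambda n,p,z:[round(float(A@(ray(n,*p,z)[:2]-O)),4) for A in(X,Y)]
print("post top",f("top",(333.5,233.5),.131),f("scene",(314.5,241),.131))
print("file top corners (top cam)",[f("top",p,.22) for p in((386.5,209),(367,209),(365,269.5),(385,270))])
print("file top (scene)",[f("scene",p,.22) for p in((256.5,191),(269.5,202),(323.5,172),(307.5,161.5))])
print("plate top back edge",f("scene",(265.5,230),.15),f("scene",(311,203.5),.15))
a=cv2.imread("pics/top0.png");b=cv2.imread("pics/top16.png");print("bystander diff",[int(cv2.absdiff(a,b)[y-14:y+14,x-14:x+14].max(2).mean()) for x,y in((284,172),(325,171),(375,178),(419,178),(209,219),(244,277))])
E
```

```text
post top [0.0316, 0.1483] [0.0311, 0.1504]
file top corners (top cam) [[0.0854, 0.0102], [0.0836, 0.0617], [-0.0777, 0.063], [-0.0772, 0.0111]]
file top (scene) [[0.0805, 0.0103], [0.0808, 0.059], [-0.0757, 0.0618], [-0.0733, 0.0068]]
plate top back edge [0.1032, 0.0633] [-0.0315, 0.0657]
bystander diff [10, 1, 2, 1, 67, 109]
```

```bash
python3 - <<'E'
from plant import manip
print(manip.close_job())
E
```

```text
the job is handed in; nothing more can be done
None
```

I walked the grey file up to the row, slid the bookend against it, released everything and handed the job in at about 18 s. No verdict was reported.

**Walk:** I gripped the file at the top and rocked it onto its front end. The back end swung from about 0.15 to -0.55 rad. I then rocked it onto the back end and swung the front round to -0.035 rad. Lowered flat, it measured about 2 mm off the row's spine line and within about 8 mm of the row.

**Bookend:** I pinched the post and slid the bookend about 200 mm. It stopped moving as the push rose to about 24 N, far more than the file's own friction, so I took the file to be against the row. I then let go and lifted clear.

**Last checks:**
- **File:** it looked upright and square, with its spine level with the others and the plate against its side.
- **Other desk things:** they sit where they were in the scene view.
- **Disagreements:** the camera figures put the file and plate 3 to 6 mm farther from the row than the hard stop implies. That is about the error I expect in my estimate of the row's end, so I went with the stop. The picture comparison also flagged the pen cup and stapler, but that was the arm covering them in the top view.

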